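# Load the top tray into the laser engraver, focus and start

## Task

Lift the top wooden tray off the nested pile without shifting the others and stand it upright on the engraver's bed under the lens, centred on and square with the scribed square, and let go of it. Then turn the focus knob clockwise until its white pointer line meets the white index line on the ring around it, and finally press the start button fully down and let go. Leave the mug, the jar and the spray can where they are.

Things in the scene. Friction and masses are not known exactly. Their poses are not given: they have to be found in the camera images.
- tray_top: Top one of three like nested wooden valet trays, 153 x 153 and 74 high, 0.15 to 0.31 kg. Origin: centre of the feet's underside; z up, x and y square to its sides. Floor's top at 33. Four flat walls, 9 thick, 95 to 145 wide, lean out 35 deg from vertical; the middle of each top edge is 73 from the z axis, 71 above the origin. Held at 60 N by one wall, tool along its slope, it stays level.
- tray_middle: The same tray, second in the pile. Each tray stands with its four stub feet (20 across, 24 high) on the floor of the one below, 33 higher: its wall's top edge stands 33 straight above the lower one's (27 along the slope), and the gap between neighbouring walls is 10.
- tray_bottom: The same tray, lowest in the pile, standing on the bench; same origin.
- engraver: Laser marking machine, fixed. Origin: on the bench under the bed centre; x from its open front to its column, y to its control side. Black base 44 high, x -180 to 200, y -95 to 170; bed plate 200 x 170, top at 50. Column at x 140 to 190, 450 high. Above the bed the head, x -55 to 140, y -55 to 55, z 260 to 345; its lens, 54 across over the bed centre, reaches down to z 239.
- bed_center (a point): Centre of the scribed 150 mm square on the top of the bed plate, straight below the lens; axes as the engraver's. An upright gripper at the front wall of a tray here would hit the head; tilted 35 deg, with its body towards the front (-x), it clears the head.
- focus_knob: Focus knob at engraver x -60, y 125: disc 60 across with a straight grip bar on top, 60 long, 16 wide, 16 to 46 above the origin (on the axis, 44 above the bench). x axis: along the bar to the end with the white pointer line; z up. Turns clockwise from above, 2.4 rad from stop to stop, 0.05 N m friction, stays where left; has to turn 0.75 to 1.5 rad clockwise.
- knob_grip (a point): On the knob's axis, 34 above the knob's origin: the height at which to grip the bar; axes as the knob's.
- index_ring: Fixed dark steel bezel ring round the knob, outer diameter 88, inner 66, 6 high, with one raised white index line at its +x side. Origin: on the knob's axis, 44 above the bench; its x axis points to the index line. The pointer is on the index when the x axes of knob and ring agree.
- start_button_top (a point): Centre of the top of the round metal start button, diameter 52, on the base at engraver x -143, y 125; travels 7 straight down against a spring (5 N when fully down) and springs back.
- mug: White mug, diameter 80, 95 high, standing in front of the pile (robot's side). Origin: centre of its underside.
- jar: Amber jar with lid, diameter 76, 100 high, standing beside the pile. Origin: centre of its underside.
- spray_can: Bare metal can, diameter 60, 160 high, beside the engraver on the side away from the controls. Origin: centre of its underside.
- start_button (a joint): Travel of the start button: 0 released, 0.007 m fully down; above 0.005 it counts as pressed.
Not all that is in view belongs to the job. What is shaped like the tray_top but pink is not meant. What is shaped like the tray_middle but red is not meant.

How it is judged:
On the way, in this order (a step that is already met when the one before it is completed fails the run):
1. the top tray is lifted clear of the pile, over 60 mm above the middle one's feet level (z of tray_top in the frame of tray_middle above 0.06 m), for 0.1 s.
2. the tray stands on the bed, centred, square and let go (horizontal distance between tray_top and bed_center below 0.02 m and z of tray_top in the frame of bed_center between -0.005 and 0.006 m and angle between tray_top's own z axis and vertical below 0.08 rad and (angle between the x axis of tray_top and the x axis of engraver, either way round below 0.15 rad or angle between the x axis of tray_top and the y axis of engraver, either way round below 0.15 rad) and contact force between the fingers and tray_top below 0.2 N), for 0.2 s.
3. the knob's pointer is on the index line, the tray still in place (angle between the x axis of focus_knob and the x axis of index_ring, either way round below 0.12 rad and horizontal distance between tray_top and bed_center below 0.02 m and z of tray_top in the frame of bed_center between -0.005 and 0.006 m and angle between tray_top's own z axis and vertical below 0.08 rad and (angle between the x axis of tray_top and the x axis of engraver, either way round below 0.15 rad or angle between the x axis of tray_top and the y axis of engraver, either way round below 0.15 rad)), for 0.2 s.
4. the start button is pressed fully down, with tray and knob still set (all of step 3 and value of joint start_button above 0.005 m), for 0.05 s.
At the end, for the whole second after the job is handed in: The tray stands at rest and released on the bed: within 20 mm of the bed centre, feet within 6 mm of the bed, upright within 0.08 rad, square with the engraver within 0.15 rad (any of its four ways round); the knob's pointer is within 0.12 rad of the index line; the start button has sprung back (all of step 3 and contact force between the fingers and tray_top below 0.2 N and linear speed of tray_top below 0.02 m/s and value of joint start_button below 0.002 m); the robot touches nothing.
It fails at once if the middle or bottom tray shifted by more than 30 mm (distance of any of tray_middle, tray_bottom from where it was at the start of the episode above 0.03 m).
It fails at once if the mug, the jar or the spray can moved by more than 20 mm (distance of any of mug, jar, spray_can from where it was at the start of the episode above 0.02 m).
It fails at once if the start button pressed before the tray stands on the bed and the knob is set (value of joint start_button above 0.005 m and not ((horizontal distance between tray_top and bed_center below 0.02 m and z of tray_top in the frame of bed_center between -0.005 and 0.006 m and angle between tray_top's own z axis and vertical below 0.08 rad and (angle between the x axis of tray_top and the x axis of engraver, either way round below 0.15 rad or angle between the x axis of tray_top and the y axis of engraver, either way round below 0.15 rad)) and angle between the x axis of focus_knob and the x axis of index_ring, either way round below 0.12 rad)).
It also fails if it takes over 72 s, if anything falls off the work surface, if the arm or the gripper's body presses on something with over 40 N, if the wrist force passes 120 N, or if a joint passes its speed limit or range.

## Robot

A 6-joint arm with a two-finger parallel gripper is mounted at the origin on the work surface. World frame = base frame: x ahead of the robot, y to its left, z up, the work surface at z = 0. Lengths are in m, angles in rad, forces in N, time in s.
With the tool pointing down it reaches from about 0.35 to 0.775 m from the base axis. Payload 5.5 kg.
Tool frame: the origin (TCP) lies where the fingers leave the gripper's body, on its centre line; the fingertips stand 73 mm ahead of it and the grasp point (between the pads) lies 54 mm ahead of it; z points along the fingers, y is the direction in which the jaws open and shut (so a half turn about z gives the same grasp; the last joint's range is limited). The gripper opens to 85 mm and grips with 20 to 120 N. Pads are 22 mm wide; open, the fingers measure 114 mm over their backs; the gripper's body (76 mm by 85 mm) begins 54 mm behind the grasp point. The pads swing forward as they close: fully open they stand 13 mm farther back than shut.
Start: joints at [1.052, 0.313, 0.046, 1.304, 0, 1.431], TCP at [0.213, 0.534, 0.304] pointing down, gripper open.
Joint ranges: [-2.76, 2.76], [-0.86, 1.69], [-1.03, 1.26], [-2.2, 2.34], [-1.47, 1.5], [-3.14, 3.14]. Speed limits (rad/s): [2.57, 2.57, 3.14, 3.14, 3.14, 3.14].

## Interface

Orientations are given as a unit quaternion [w, x, y, z].
In Python, from workcell import env, read_camera, job, cut_out gives the robot as it stands.
- The arm moves only by the tool servo_tool, never from a script. Its argument "deltas" is a list of rows, each an object of numbers: "dx", "dy", "dz": the shift along the world's x, y, z in mm; "rx", "ry", "rz": the turn, a rotation vector about the world's x, y, z in rad; "fingers": the closure, from -1 (fully open) to 1 (shut). A call has 1 to 8 rows; each row shifts and turns the commanded pose from where the row before left it; what a row does not reach is not made up. A row lasts 1/10 s, in which the tool goes at most 50 mm and 8.59 degrees, less where a joint would pass 70% of its speed; a pose out of reach is approached as far as the arm can. A call is refused whole if a number of a shift passes 50 or a number of a turn 0.15, either way. A call with a gripper value outside its range is refused whole. The fingers move at their own pace and stop on an object; "newtons" is the grip in N (left out, the last holds). Time passes only in rows, so rows that do not move let the fingers close. It gives the time, the measured TCP pose, the force and the opening at its end, in the units of the state.
- env.get_state(): the state, without advancing time (a new reading comes with each control period).
- read_camera(name): name is "scene" or "side" or "wrist"; returns a dict with "img" (400x640x3 uint8, red, green, blue), "intrinsics" (3x3 intrinsics, pixels), "extrinsics" (4x4, takes a point from camera to world coordinates); the wrist camera has in their place "hand_eye" (4x4, takes a point from camera to tool coordinates, whose origin is the TCP and whose axes are the flange's). Camera axes: x right, y down, z forward; pixel columns grow to the right and rows downward; lengths in m; the calibration is good to about 2 mm. A picture is of the moment at which its call begins: read the wrist's pose just before it. There is no depth.
- job.hand_in(): hands the job in, once; it reports no verdict.
Trained networks look in the newest picture that a camera, given by its name, has taken for a name from the list of things; names that differ only in an ending like _2 or _b are one class to them, and where a whole thing is asked for, a point or a joint stands for the part that bears it (a point fixed in the world has none). Each returns a list of dicts, best first, with "confidence" (0 to 1); they miss things now and then, are a little off and sometimes report something else, mostly with a low value. They report only what shows in the picture. A call takes as long as a camera call. They do not tell look-alikes from the thing itself.
- cut_out(target, camera): "region" (400x640 bool, what is visible of it) and "extent" ([left, top, right, bottom] in pixels, round what is visible of it).
The state is a dict: "clock": time; "joint_pos": joint angles; "qvel": joint speeds; "tau": joint torques, N m; "tcp_pos": TCP position; "orientation": TCP orientation; "wrist_force": force on the tool from outside, world axes, zero at the start; "ft_torque": the same for the moment, N m; "finger_gap": finger opening in m.
Only numpy, scipy, OpenCV 4.12 (cv2) and the standard library are available. Lean on these libraries where they do the work, as an engineer would, in place of code of your own. Each camera call takes 0.05 s, during which the arm holds its last target. There are 200 camera calls.

## Working session

There is one attempt and no reset: what is moved stays moved. The work goes in short steps, Python scripts to look and compute and a tool call to move; the robot and the scene stay as the last step left them, time stands still between calls to the robot, and variables do not carry over. Pictures are saved under pics/ and viewed, about 8 in all and at most 12, crops included, and the job is handed in when it is done.

Besides the shell and the picture viewer there is one more tool, called as name([rows], argument=value, ...), one row to a line, values as JSON. servo_tool: Moves the arm, as the interface text tells. Its arguments: {"type":"object","properties":{"deltas":{"type":"array"},"newtons":{"type":"number"}},"required":["deltas"]}

```bash
mkdir -p pics; ls; cat > h.py <<'E'
import numpy as np, cv2
from workcell import env, read_camera, job, cut_out
from scipy.spatial.transform import Rotation as R
def save(n,img,f=1.0):
    cv2.imwrite('pics/'+n+'.png',cv2.resize(img[:,:,::-1],None,fx=f,fy=f,interpolation=cv2.INTER_CUBIC))
def cam(name):
    s=env.get_state(); c=read_camera(name)
    if name=='wrist':
        T=np.eye(4);q=s['orientation'];T[:3,:3]=R.from_quat([q[1],q[2],q[3],q[0]]).as_matrix();T[:3,3]=s['tcp_pos']
        E=T@np.array(c['hand_eye'])
    else: E=np.array(c['extrinsics'])
    return c['img'],np.array(c['intrinsics']),E
def ray(K,E,u,v,z):
    d=E[:3,:3]@np.linalg.solve(K,[u,v,1.0]);o=E[:3,3]
    return o+d*(z-o[2])/d[2]
def proj(K,E,P):
    P=np.atleast_2d(P);p=(P-E[:3,3])@E[:3,:3];p=p@K.T
    return p[:,:2]/p[:,2:]
E
python3 - <<'E'
from h import *
np.set_printoptions(precision=3,suppress=True)
for n in ('scene','side','wrist'):
    img,K,E=cam(n); save(n+'0',img); print(n,K.tolist(),E.tolist())
    for t in ('tray_top','tray_middle','tray_bottom','engraver','focus_knob','index_ring','start_button_top','mug','jar','spray_can'):
        for d in cut_out(t,n)[:3]:
            r=d['region'];ys,xs=np.nonzero(r);
            if len(xs): print(n,t,round(d['confidence'],2),[int(x) for x in d['extent']],xs.mean().round(1),ys.mean().round(1),img[r].mean(0).round())
E
```

```text
pics
scene [[516.1424472717649, 0.0, 324.6271674131013], [0.0, 516.1424472717649, 200.98831234182651], [0.0, 0.0, 1.0]] [[0.9701444377270625, -0.18038467982236842, 0.16211458056764483, 0.273255963102562], [-0.24249836543335782, -0.7319024310976888, 0.6367993201279685, -0.8666157928169463], [0.003783214161455852, -0.6570998391710919, -0.7537940624944812, 1.0879484322886397], [0.0, 0.0, 0.0, 1.0]]
scene tray_top 0.97 [332, 76, 390, 114] 361.7 94.5 [150.  76.  95.]
scene tray_top 0.84 [320, 105, 386, 154] 351.8 129.5 [94. 59. 30.]
scene tray_middle 0.88 [202, 125, 263, 171] 233.1 147.6 [127.  11.   8.]
scene tray_middle 0.78 [316, 127, 387, 164] 350.4 148.8 [87. 54. 28.]
scene tray_bottom 0.94 [317, 135, 386, 171] 350.4 157.3 [89. 55. 29.]
scene engraver 0.86 [307, 112, 522, 319] 415.9 224.8 [57. 54. 56.]
scene focus_knob 0.9 [339, 207, 370, 234] 357.3 222.9 [54. 52. 53.]
scene focus_knob 0.24 [309, 114, 525, 317] 415.9 224.6 [58. 55. 56.]
scene index_ring 0.68 [342, 217, 376, 238] 358.6 228.0 [80. 78. 81.]
scene index_ring 0.55 [309, 113, 524, 316] 416.1 224.7 [58. 55. 56.]
scene start
[... 1390 characters left out ...]
] 309.7 137.6 [124. 117. 114.]
side spray_can 0.73 [305, 127, 317, 149] 309.3 137.9 [129. 121. 116.]
side spray_can 0.69 [247, 211, 299, 253] 275.5 230.6 [150.  99.  52.]
wrist [[280.90259830354375, 0.0, 322.044070095247], [0.0, 280.90259830354375, 198.75096097478013], [0.0, 0.0, 1.0]] [[0.37030961132678897, 0.8930631600726006, 0.25555622449892085, 0.14784343021837532], [0.9289083818065796, -0.3559903283078945, -0.10198090194109151, 0.5598676429835556], [-9.984229406823996e-05, 0.2751528271204527, -0.9614004949859024, 0.3738237543119849], [0.0, 0.0, 0.0, 1.0]]
wrist tray_middle 0.69 [74, 251, 197, 363] 133.0 278.7 [107.  37.  31.]
wrist mug 0.81 [124, 371, 165, 400] 145.5 387.4 [72. 67. 64.]
```

```bash
python3 - <<'E'
import cv2,numpy as np
a=cv2.imread('pics/scene0.png')[60:345,195:535];b=cv2.imread('pics/side0.png')[35:335,170:420]
a=cv2.resize(a,None,fx=2.3,fy=2.1,interpolation=cv2.INTER_CUBIC)
cv2.imwrite('pics/sc_crop.png',cv2.resize(cv2.imread('pics/scene0.png')[60:345,195:535],None,fx=2.1,fy=2.1,interpolation=cv2.INTER_CUBIC))
cv2.imwrite('pics/si_crop.png',cv2.resize(b,None,fx=2,fy=2,interpolation=cv2.INTER_CUBIC))
E
```

```text
(no output)
```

View pics/sc_crop.png

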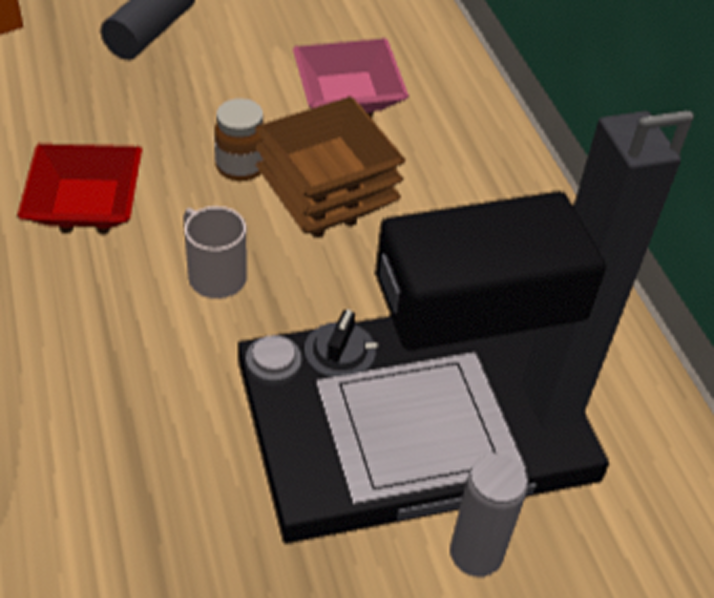

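View pics/si_crop.png

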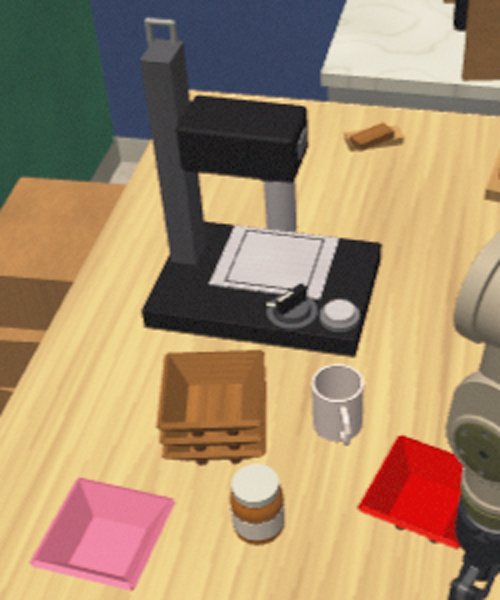

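```bash
cat > fit.py <<'E'
from h import *
from scipy.optimize import minimize
def box(x0,x1,y0,y1,z0,z1): return np.array([[x,y,z] for x in(x0,x1) for y in(y0,y1) for z in(z0,z1)])/1e3
ENG=[box(-180,200,-95,170,0,44),box(-100,100,-85,85,44,50),box(140,190,-25,25,0,450),box(-55,140,-55,55,260,345),
     np.array([[27*np.cos(a),27*np.sin(a),z] for a in np.linspace(0,6.28,12) for z in(239,262)])/1e3]
def tray(z0):
    b=[]
    for k in range(4):
        for s in(-1,1): b+= [(k,76.7,s*72.5,68.4),(k,69.3,s*72.5,73.6),(k,44,s*47.5,24)]
    P=np.array([[r*np.cos(k*np.pi/2)-t*np.sin(k*np.pi/2),r*np.sin(k*np.pi/2)+t*np.cos(k*np.pi/2),z] for k,r,t,z in b])
    return (P+[0,0,z0])/1e3
def pose(P,p):
    c,s=np.cos(p[2]),np.sin(p[2]);Q=P.copy();Q[:,0]=c*P[:,0]-s*P[:,1]+p[0];Q[:,1]=s*P[:,0]+c*P[:,1]+p[1];return Q
def mask(parts,p,K,E,s=4):
    m=np.zeros((400*s,640*s),np.uint8)
    for P in parts:
        h=cv2.convexHull(((proj(K,E,pose(P,p))+.5)*s).astype(np.float32));cv2.fillConvexPoly(m,h.astype(np.int32),255)
    return cv2.resize(m,(640,400),interpolation=cv2.INTER_AREA)/255.
def fit(parts,views,p0,step=(.02,.02,.15)):
    # views: (region, ignore, K, E)
    def cost(p): return sum((np.abs(mask(parts,p,K,E)-r)*(~ig)).sum()/r.sum() for r,ig,K,E in views)
    for k in range(3):
        sim=np.array([p0]+[np.array(p0)+np.eye(3)[i]*step[i]/3**k for i in range(3)])
        o=minimize(cost,p0,method='Nelder-Mead',options=dict(initial_simplex=sim,xatol=1e-4,fatol=1e-5,maxiter=120));p0=o.x
    return o.x,o.fun
E
python3 - <<'E'
from fit import *
np.set_printoptions(precision=4,suppress=True)
V={}
for n in('scene','side'):
    img,K,E=cam(n); g=lambda t,i=0:cut_out(t,n)[i]['region']
    V[n]=dict(img=img,K=K,E=E,can=cut_out('spray_can',n)[0]['region'],eng=g('engraver'))
    tt=[d for d in cut_out('tray_top',n) if img[d['region']].mean(0)[2]<70][0]['region'];V[n]['top']=tt
    kn=[d['region'] for t in('focus_knob','index_ring') for d in cut_out(t,n) if d['region'].sum()<2000]
    V[n]['kn']=np.any(kn,axis=0) if kn else np.zeros_like(tt)
    for t,z in(('start_button_top',.056),('spray_can',.08),('mug',.0475),('jar',.05)):
        D=cut_out(t,n)
        if D: x0,y0,x1,y1=D[0]['extent'];print(n,t,ray(K,E,(x0+x1)/2,(y0+y1)/2,z))
    for d in [d for t in('focus_knob','index_ring') for d in cut_out(t,n)[:1]]:
        x0,y0,x1,y1=d['extent'];print(n,'knob/ring',ray(K,E,(x0+x1)/2,(y0+y1)/2,.055))
    print(n,'pile',ray(K,E,*[np.nonzero(tt)[i].mean() for i in(1,0)],.12))
k=np.ones((5,5),np.uint8)
for ns in(['scene'],['side'],['scene','side']):
    vs=[(V[n]['eng']|V[n]['kn'],cv2.dilate(V[n]['can'].astype(np.uint8),k)>0,V[n]['K'],V[n]['E']) for n in ns]
    c=ray(V['scene']['K'],V['scene']['E'],395,262,.05)
    print('eng',ns,*min((fit(ENG,vs,[c[0],c[1],a]) for a in(-.2,.2)),key=lambda o:o[1]))
    vt=[(V[n]['top'],np.zeros((400,640),bool),V[n]['K'],V[n]['E']) for n in ns]
    c=ray(V['scene']['K'],V['scene']['E'],352,128,.12)
    print('top',ns,*min((fit([tray(66)],vt,[c[0],c[1],a]) for a in(-.35,.1,.5)),key=lambda o:o[1]))
print(env.get_state()['clock'])
E
```

```text
scene start_button_top [ 0.4744 -0.0843  0.056 ]
scene spray_can [ 0.6383 -0.3602  0.08  ]
scene mug [0.4423 0.1071 0.0475]
scene jar [0.5235 0.306  0.05  ]
scene knob/ring [ 0.5514 -0.0789  0.055 ]
scene knob/ring [ 0.5625 -0.1001  0.055 ]
scene pile [0.6207 0.1927 0.12  ]
side start_button_top [ 0.4676 -0.0865  0.056 ]
side spray_can [ 0.6221 -0.3366  0.08  ]
side mug [0.4427 0.1123 0.0475]
side jar [0.5198 0.3234 0.05  ]
side knob/ring [ 0.5583 -0.0885  0.055 ]
side knob/ring [ 0.552  -0.0669  0.055 ]
side pile [0.6206 0.183  0.12  ]
eng ['scene'] [ 0.6135 -0.2176 -0.0383] 0.04420027999171143
top ['scene'] [0.6163 0.1851 0.2   ] 0.043087961441559866
eng ['side'] [ 0.6145 -0.2143 -0.0266] 0.05249870027360663
top ['side'] [0.6176 0.1886 0.2135] 0.03552656244142016
eng ['scene', 'side'] [ 0.6149 -0.2151 -0.0328] 0.10084595617612027
top ['scene', 'side'] [0.6174 0.1868 0.2063] 0.09311240745127503
2.85
```

Candidates in the scene view are the pink tray (361,94), the red tray (233,147), and the brown pile with its top tray at (351,129). The brown one matches "wooden". The crop shows a nested stack of three with the jar to its left and the mug in front.

```bash
cat > plan.py <<'E'
from h import *
t=np.radians(35)
def wallR(yaw,tilt=t):
    u=np.array([np.cos(yaw),np.sin(yaw),0]);z=np.sin(tilt)*u-np.cos(tilt)*np.array([0,0,1])
    y=np.cos(tilt)*u+np.sin(tilt)*np.array([0,0,1]);return np.c_[np.cross(y,z),y,z]
def edge(x,y,yaw,z0): u=np.array([np.cos(yaw),np.sin(yaw),0]);return np.array([x,y,z0])-.073*u+[0,0,.071]
def cur():
    s=env.get_state();q=s['orientation'];return np.array(s['tcp_pos']),R.from_quat([q[1],q[2],q[3],q[0]]),s
def delta(P,M):
    p,r,s=cur();c=[]
    for k in(0,1):
        m=R.from_matrix(M)*R.from_euler('z',np.pi*k);v=(m*r.inv()).as_rotvec();c.append(v)
    v=min(c,key=np.linalg.norm);return (P-p)*1e3,c
E
python3 - <<'E'
from plan import *
np.set_printoptions(precision=3,suppress=True)
p,r,s=cur();print(r.as_matrix(),s['joint_pos'])
M=wallR(.206);e=edge(.6174,.1868,.206,.066);P=e-.052*M[:,2];S=P-.11*M[:,2]
print(e,P,S,delta(S,M))
E
```

```text
[[-0.929  0.37   0.   ]
 [ 0.37   0.929  0.   ]
 [-0.     0.    -1.   ]] [1.052 0.313 0.046 1.304 0.    1.431]
[0.546 0.172 0.137] [0.517 0.166 0.18 ] [0.455 0.153 0.27 ] (array([ 242.318, -381.411,  -34.209]), [array([ 0.409, -0.487, -0.954]), array([-0.569, -0.478,  2.076])])
```

servo_tool([
  {"dx": 24, "dy": -38, "dz": -3, "rx": 0.041, "ry": -0.049, "rz": -0.095},
  {"dx": 24, "dy": -38, "dz": -3, "rx": 0.041, "ry": -0.049, "rz": -0.095},
  {"dx": 24, "dy": -38, "dz": -3, "rx": 0.041, "ry": -0.049, "rz": -0.095},
  {"dx": 24, "dy": -38, "dz": -3, "rx": 0.041, "ry": -0.049, "rz": -0.095},
  {"dx": 24, "dy": -38, "dz": -3, "rx": 0.041, "ry": -0.049, "rz": -0.095},
  {"dx": 24, "dy": -38, "dz": -3, "rx": 0.041, "ry": -0.049, "rz": -0.095},
  {"dx": 24, "dy": -38, "dz": -3, "rx": 0.041, "ry": -0.049, "rz": -0.095},
  {"dx": 24, "dy": -38, "dz": -3, "rx": 0.041, "ry": -0.049, "rz": -0.095},
])

```text
invalid input at $.deltas[0]: expected keys dx, dy, dz, rx, ry, rz, fingers
```

servo_tool([
  {"dx": 24, "dy": -38, "dz": -3, "rx": 0.041, "ry": -0.049, "rz": -0.095, "fingers": 0},
  {"dx": 24, "dy": -38, "dz": -4, "rx": 0.041, "ry": -0.049, "rz": -0.095, "fingers": 0},
  {},
  {},
  {},
])

```text
invalid input at $.deltas[2]: expected keys dx, dy, dz, rx, ry, rz, fingers
```

```bash
python3 - <<'E'
from fit import *
from plan import *
np.set_printoptions(precision=4,suppress=True)
p,r,s=cur();print(s['joint_pos'],s['finger_gap'],s['wrist_force'])
M=wallR(.206);e=edge(.6174,.1868,.206,.066);S=e-.162*M[:,2];print(delta(S,M))
img,K,E=cam('wrist');vis=img.copy()
for t in('tray_top','tray_middle'):
    for d in cut_out(t,'wrist'): print(t,d['confidence'],d['extent'],d['region'].sum(),img[d['region']].mean(0))
D=[d for d in cut_out('tray_top','wrist') if d['region'].sum()]
for z0 in(0,33,66):
    for P in (tray(z0),):
        for u,v in proj(K,E,pose(P,[.6174,.1868,.206])): 
            if abs(u)<2000 and abs(v)<2000: cv2.circle(vis,(int(u),int(v)),3,[(255,0,0),(0,255,0),(0,255,255)][z0//33],-1)
save('w1',vis)
E
```

```text
[1.0524 0.3132 0.0461 1.3036 0.     1.4312] 0.08530355387580844 [-0.1831 -0.7179 -0.0577]
(array([ 242.3178, -381.4108,  -34.2091]), [array([ 0.409 , -0.4865, -0.9541]), array([-0.5689, -0.4782,  2.076 ])])
tray_middle 0.66 [72.2, 250.7, 198.4, 363.6] 4334 [106.2933  38.4167  32.2667]
```

View pics/w1.png

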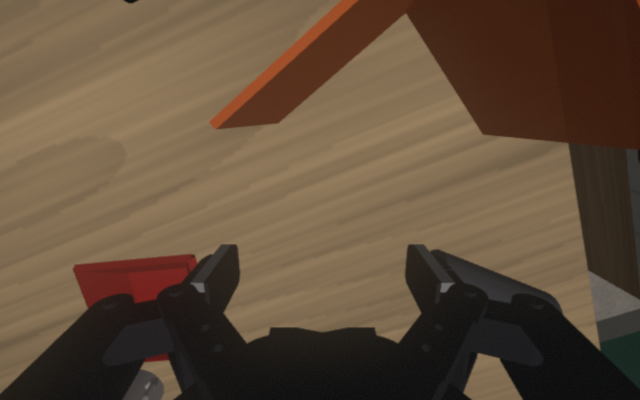

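The calls were refused because every row needs all its keys, so the arm hasn't moved. The wrist picture shows only the fingers, the red decoy at (135,290) and an orange object. I'm resending the moves in full.

servo_tool([
  {"dx": 24, "dy": -38, "dz": -3, "rx": 0.041, "ry": -0.049, "rz": -0.095, "fingers": -1},
  {"dx": 24, "dy": -38, "dz": -3, "rx": 0.041, "ry": -0.049, "rz": -0.095, "fingers": -1},
  {"dx": 24, "dy": -38, "dz": -3, "rx": 0.041, "ry": -0.049, "rz": -0.095, "fingers": -1},
  {"dx": 24, "dy": -38, "dz": -3, "rx": 0.041, "ry": -0.049, "rz": -0.095, "fingers": -1},
  {"dx": 24, "dy": -38, "dz": -3, "rx": 0.041, "ry": -0.049, "rz": -0.095, "fingers": -1},
  {"dx": 24, "dy": -38, "dz": -3, "rx": 0.041, "ry": -0.049, "rz": -0.095, "fingers": -1},
  {"dx": 24, "dy": -38, "dz": -3, "rx": 0.041, "ry": -0.049, "rz": -0.095, "fingers": -1},
  {"dx": 24, "dy": -38, "dz": -3, "rx": 0.041, "ry": -0.049, "rz": -0.095, "fingers": -1},
])

```text
clock: 3.85
tcp_pos: [0.4051, 0.2286, 0.2803]
orientation: [0.157, 0.53, 0.81, 0.192]
wrist_force: [0.7, 1.3, 0.0]
finger_gap: 0.0856
```

servo_tool([
  {"dx": 24, "dy": -38, "dz": -3, "rx": 0.041, "ry": -0.049, "rz": -0.095, "fingers": 0},
  {"dx": 24, "dy": -38, "dz": -4, "rx": 0.041, "ry": -0.049, "rz": -0.095, "fingers": 0},
  {"dx": 0, "dy": 0, "dz": 0, "rx": 0, "ry": 0, "rz": 0, "fingers": 0},
  {"dx": 0, "dy": 0, "dz": 0, "rx": 0, "ry": 0, "rz": 0, "fingers": 0},
  {"dx": 0, "dy": 0, "dz": 0, "rx": 0, "ry": 0, "rz": 0, "fingers": 0},
])

```text
clock: 4.35
tcp_pos: [0.4524, 0.1548, 0.2731]
orientation: [0.191, 0.599, 0.741, 0.234]
wrist_force: [0.2, -0.1, 0.4]
finger_gap: 0.0427
```

```bash
python3 - <<'E'
from fit import *
from plan import *
np.set_printoptions(precision=4,suppress=True)
p,r,s=cur();print(s['joint_pos'],s['finger_gap'],s['wrist_force'])
M=wallR(.206);e=edge(.6174,.1868,.206,.066);S=e-.162*M[:,2];print(delta(S,M))
img,K,E=cam('wrist');vis=img.copy();np.savez('w1.npz',img=img,K=K,E=E)
for t in('tray_top','tray_middle'):
    for d in cut_out(t,'wrist'): print(t,d['confidence'],d['extent'],d['region'].sum(),img[d['region']].mean(0))
for z0 in(0,33,66):
    for P in (tray(z0),):
        for u,v in proj(K,E,pose(P,[.6174,.1868,.206])): 
            if abs(u)<2000 and abs(v)<2000: cv2.circle(vis,(int(u),int(v)),2,[(255,0,0),(0,255,0),(0,255,255)][z0//33],-1)
save('w2',vis)
E
```

```text
[ 0.144  -0.2363 -0.7771  0.417   0.0364  1.5152] 0.04265633850805789 [ 0.2373 -0.1223  0.3777]
(array([ 2.5874, -1.9389, -3.4389]), [array([ 0.0016,  0.0034, -0.0044]), array([-1.7647, -0.3698,  2.5667])])
tray_top 0.96 [312.4, 112.4, 432.5, 278.1] 15122 [105.2393  75.2508  51.5196]
tray_top 0.72 [368.6, 1.2, 468.5, 95.0] 6215 [152.953   90.6661 105.0018]
tray_middle 0.79 [0.9, 0.0, 68.9, 157.2] 5832 [119.7116  32.3292  30.2414]
tray_middle 0.78 [296.2, 113.9, 322.0, 265.2] 2815 [107.9613  77.8028  53.5698]
```

View pics/w2.png

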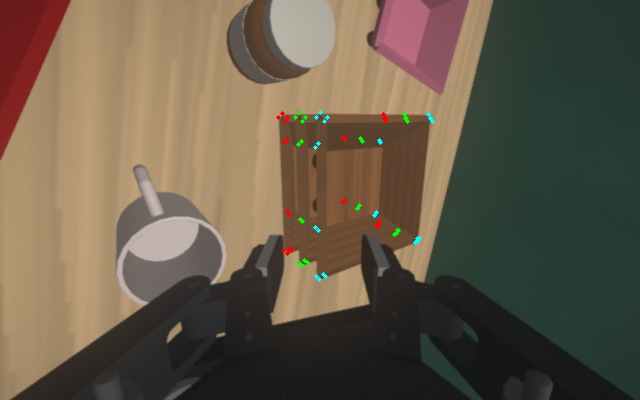

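The overlay sits on the brown top tray. Its rim corners are near (318,116), (431,118), (418,240) and (320,277), and the mug and jar are clear of the approach. I'll refine with this picture and work out the approach.

```bash
python3 - <<'E'
from fit import *
from plan import *
np.set_printoptions(precision=4,suppress=True)
img,K,E=cam('wrist')
top=cut_out('tray_top','wrist')[0]['region'];m=cut_out('tray_middle','wrist');b=cut_out('tray_bottom','wrist')
no=np.zeros((400,640),bool);no[230:,240:285]=1;no[225:,355:]=0
ig=np.zeros((400,640),bool);ig[236:,362:400]=1
f=fit([tray(66)],[(top,ig,K,E)],[.6174,.1868,.206]);print(f)
al=top.copy()
for d in m+b:
    c=img[d['region']].mean(0)
    if c[2]>40 and d['extent'][0]>250: al|=d['region']
print(fit([tray(66),tray(33),tray(0)],[(al,ig,K,E)],[.6174,.1868,.206]))
for x in([.6174,.1868,.206],f[0]):
    M=wallR(x[2]);e=edge(x[0],x[1],x[2],.066);print(delta(e-.053*M[:,2],M)[0],delta(e,M)[1][0])
E
```

```text
(array([0.6175, 0.1869, 0.2185]), np.float64(0.03235799274128994))
(array([0.6175, 0.1868, 0.2167]), np.float64(0.027217284830703275))
[ 63.7024  10.5673 -92.5968] [ 0.0017  0.0038 -0.005 ]
[ 64.1188   9.3907 -92.5968] [0.0017 0.0038 0.0076]
```

servo_tool([
  {"dx": 16, "dy": 2.5, "dz": -23, "rx": 0, "ry": 0.004, "rz": 0.004, "fingers": 0},
  {"dx": 16, "dy": 2.5, "dz": -23, "rx": 0, "ry": 0, "rz": 0, "fingers": 0},
  {"dx": 12, "dy": 2, "dz": -17, "rx": 0, "ry": 0, "rz": 0, "fingers": 0},
  {"dx": 10, "dy": 1.5, "dz": -15, "rx": 0, "ry": 0, "rz": 0, "fingers": 0},
  {"dx": 10, "dy": 1.5, "dz": -14.5, "rx": 0, "ry": 0, "rz": 0, "fingers": 0},
  {"dx": 0, "dy": 0, "dz": 0, "rx": 0, "ry": 0, "rz": 0, "fingers": 0},
  {"dx": 0, "dy": 0, "dz": 0, "rx": 0, "ry": 0, "rz": 0, "fingers": 0},
])

```text
clock: 5.4
tcp_pos: [0.5163, 0.1645, 0.1801]
orientation: [0.189, 0.599, 0.743, 0.233]
wrist_force: [-0.2, 0.2, 0.1]
finger_gap: 0.0427
```

```bash
python3 - <<'E'
from fit import *
from plan import *
np.set_printoptions(precision=4,suppress=True)
p,r,s=cur();print(s['joint_pos'],s['wrist_force'])
x=[.6175,.1869,.214];M=wallR(x[2]);e=edge(*x,.066);print(delta(e-.053*M[:,2],M))
img,K,E=cam('wrist');save('w3',img)
E
```

```text
[ 0.1438  0.0215 -0.8238  0.1176  0.0387  1.5126] [-0.1622  0.2338  0.1087]
(array([0.1613, 0.4539, 0.351 ]), [array([ 0.0019, -0.0016,  0.0003]), array([-1.7586, -0.3799,  2.5747])])
```

View pics/w3.png

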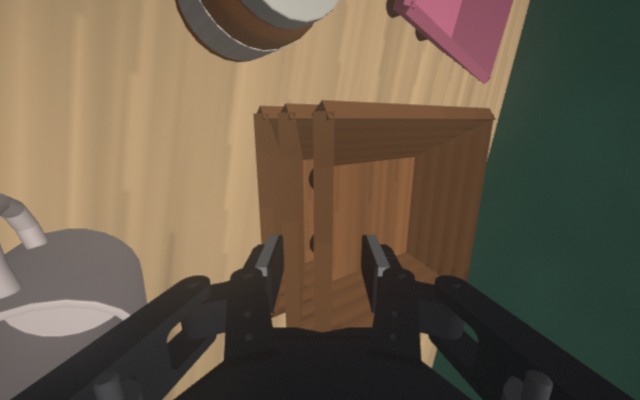

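The top wall at column 323 sits midway between the pads, at about 272 and 378. The two lower rims are to the left. Closing now.

servo_tool([
  {"dx": 0, "dy": 0, "dz": 0, "rx": 0, "ry": 0, "rz": 0, "fingers": 1},
  {"dx": 0, "dy": 0, "dz": 0, "rx": 0, "ry": 0, "rz": 0, "fingers": 1},
  {"dx": 0, "dy": 0, "dz": 0, "rx": 0, "ry": 0, "rz": 0, "fingers": 1},
  {"dx": 0, "dy": 0, "dz": 0, "rx": 0, "ry": 0, "rz": 0, "fingers": 1},
  {"dx": 0, "dy": 0, "dz": 0, "rx": 0, "ry": 0, "rz": 0, "fingers": 1},
  {"dx": 0, "dy": 0, "dz": 0, "rx": 0, "ry": 0, "rz": 0, "fingers": 1},
], newtons=60)

```text
clock: 6.05
tcp_pos: [0.5169, 0.1643, 0.181]
orientation: [0.19, 0.599, 0.742, 0.234]
wrist_force: [-2.5, -0.0, 5.1]
finger_gap: 0.0079
```

servo_tool([
  {"dx": 0, "dy": 0, "dz": 3, "rx": 0, "ry": 0, "rz": 0, "fingers": 1},
  {"dx": 0, "dy": 0, "dz": 6, "rx": 0, "ry": 0, "rz": 0, "fingers": 1},
  {"dx": 0, "dy": 0, "dz": 10, "rx": 0, "ry": 0, "rz": 0, "fingers": 1},
  {"dx": 0, "dy": 0, "dz": 10, "rx": 0, "ry": 0, "rz": 0, "fingers": 1},
  {"dx": 0, "dy": 0, "dz": 10, "rx": 0, "ry": 0, "rz": 0, "fingers": 1},
  {"dx": 0, "dy": 0, "dz": 10, "rx": 0, "ry": 0, "rz": 0, "fingers": 1},
  {"dx": 0, "dy": 0, "dz": 10, "rx": 0, "ry": 0, "rz": 0, "fingers": 1},
  {"dx": 0, "dy": 0, "dz": 6, "rx": 0, "ry": 0, "rz": 0, "fingers": 1},
])

```text
clock: 6.85
tcp_pos: [0.517, 0.1643, 0.2466]
orientation: [0.19, 0.599, 0.742, 0.234]
wrist_force: [-0.5, 0.7, -2.2]
finger_gap: 0.0077
```

servo_tool([
  {"dx": 0, "dy": 0, "dz": 5, "rx": 0, "ry": 0, "rz": 0, "fingers": 1},
  {"dx": 0, "dy": 0, "dz": 0, "rx": 0, "ry": 0, "rz": 0, "fingers": 1},
  {"dx": 0, "dy": 0, "dz": 0, "rx": 0, "ry": 0, "rz": 0, "fingers": 1},
])

```text
clock: 7.15
tcp_pos: [0.5165, 0.1642, 0.2501]
orientation: [0.189, 0.599, 0.743, 0.233]
wrist_force: [-0.2, -0.4, -2.1]
finger_gap: 0.0077
```

```bash
python3 - <<'E'
from fit import *
from plan import *
np.set_printoptions(precision=4,suppress=True)
p,r,s=cur();print(p,s['joint_pos'],s['wrist_force'])
M=r.as_matrix();print('tool y,z',M[:,1],M[:,2])
vs=[]
out=[]
for n in('scene','side','wrist'):
    img,K,E=cam(n);out.append(img)
    D=[d['region'] for d in cut_out('tray_top',n) if d['region'].sum() and img[d['region']].mean(0)[2]<75]
    if D and n!='wrist': print(n,fit([tray(136)],[(D[0],np.zeros((400,640),bool),K,E)],[.617,.187,.214]))
a=np.vstack([out[0][60:260,240:480],out[1][150:330,180:420]]);b=cv2.resize(out[2],(640,400))
c=cv2.resize(a,(240,380))
v=np.zeros((400,880,3),np.uint8);v[:380,:240]=c;v[:,240:]=b
save('lift',v,.9)
E
```

```text
[0.5165 0.1642 0.2501] [ 0.1433 -0.0739 -0.7094  0.3266  0.0387  1.5126] [-0.2275 -0.4443 -2.0874]
tool y,z [0.801  0.1743 0.5727] [ 0.5601  0.1199 -0.8197]
scene (array([0.618 , 0.1814, 0.2973]), np.float64(0.232750571492965))
side (array([0.6186, 0.1917, 0.2145]), np.float64(0.1504146085915282))
```

View pics/lift.png

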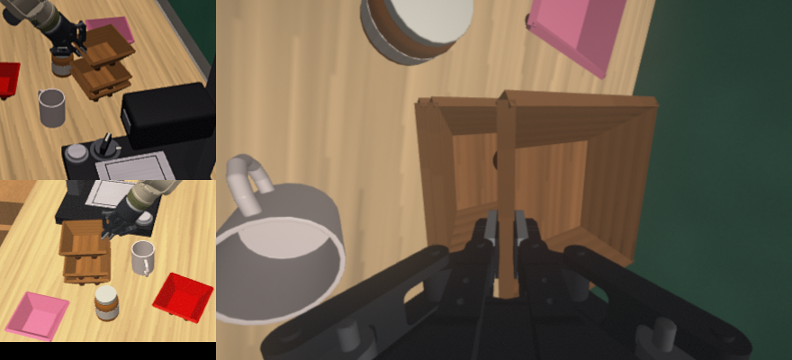

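The top tray is up and level in the jaws, and the lower two are undisturbed. Carrying it over at this height, in front of the head.

servo_tool([
  {"dx": -1, "dy": -10, "dz": 0, "rx": 0, "ry": 0, "rz": -0.008, "fingers": 1},
  {"dx": -2, "dy": -18, "dz": 0, "rx": 0, "ry": 0, "rz": -0.012, "fingers": 1},
  {"dx": -3, "dy": -25, "dz": 0, "rx": 0, "ry": 0, "rz": -0.016, "fingers": 1},
  {"dx": -3, "dy": -25, "dz": 0, "rx": 0, "ry": 0, "rz": -0.016, "fingers": 1},
  {"dx": -3, "dy": -25, "dz": 0, "rx": 0, "ry": 0, "rz": -0.016, "fingers": 1},
  {"dx": -3, "dy": -25, "dz": 0, "rx": 0, "ry": 0, "rz": -0.016, "fingers": 1},
  {"dx": -3, "dy": -25, "dz": 0, "rx": 0, "ry": 0, "rz": -0.016, "fingers": 1},
  {"dx": -3, "dy": -25, "dz": 0, "rx": 0, "ry": 0, "rz": -0.016, "fingers": 1},
])

```text
clock: 8.25
tcp_pos: [0.4952, -0.0153, 0.2505]
orientation: [0.203, 0.641, 0.706, 0.222]
wrist_force: [1.0, -0.2, -2.2]
finger_gap: 0.0074
```

servo_tool([
  {"dx": -3, "dy": -25, "dz": -1, "rx": 0, "ry": 0, "rz": -0.016, "fingers": 1},
  {"dx": -3, "dy": -25, "dz": -1, "rx": 0, "ry": 0, "rz": -0.016, "fingers": 1},
  {"dx": -3, "dy": -25, "dz": -1, "rx": 0, "ry": 0, "rz": -0.016, "fingers": 1},
  {"dx": -3, "dy": -25, "dz": -1, "rx": 0, "ry": 0, "rz": -0.016, "fingers": 1},
  {"dx": -3, "dy": -25, "dz": -1, "rx": 0, "ry": 0, "rz": -0.016, "fingers": 1},
  {"dx": -3, "dy": -25, "dz": -1, "rx": 0, "ry": 0, "rz": -0.016, "fingers": 1},
  {"dx": -3, "dy": -25, "dz": -1, "rx": 0, "ry": 0, "rz": -0.016, "fingers": 1},
  {"dx": -2, "dy": -15, "dz": -1, "rx": 0, "ry": 0, "rz": -0.012, "fingers": 1},
])

```text
clock: 9.05
tcp_pos: [0.4722, -0.2061, 0.2426]
orientation: [0.217, 0.684, 0.665, 0.208]
wrist_force: [0.2, -0.4, -1.6]
finger_gap: 0.0077
```

servo_tool([
  {"dx": -1, "dy": -7, "dz": -1, "rx": 0, "ry": 0, "rz": -0.006, "fingers": 1},
  {"dx": 0, "dy": 0, "dz": 0, "rx": 0, "ry": 0, "rz": 0, "fingers": 1},
  {"dx": 0, "dy": 0, "dz": 0, "rx": 0, "ry": 0, "rz": 0, "fingers": 1},
])

```text
clock: 9.35
tcp_pos: [0.4715, -0.2101, 0.2411]
orientation: [0.216, 0.685, 0.664, 0.209]
wrist_force: [0.4, 0.4, -2.0]
finger_gap: 0.0074
```

```bash
python3 - <<'E'
from fit import *
from plan import *
np.set_printoptions(precision=4,suppress=True)
p,r,s=cur();M=r.as_matrix();yaw=np.arctan2(M[1,2],M[0,2]);print(p,yaw,M[:,2],s['joint_pos'],s['finger_gap'],s['wrist_force'])
c,sn=np.cos(yaw-.214),np.sin(yaw-.214);d=np.array([.6175,.1869,.066])-[.5169,.1643,.181]
t=np.array([p[0]+c*d[0]-sn*d[1],p[1]+sn*d[0]+c*d[1],p[2]+d[2]]);print('tray pred',t,yaw)
out=[]
for n in('scene','side','wrist'):
    img,K,E=cam(n);vis=img.copy()
    D=[d['region'] for d in cut_out('tray_top',n) if d['region'].sum() and img[d['region']].mean(0)[2]<75]
    if D: print(n,len(D),fit([tray(t[2]*1e3)],[(D[0],np.zeros((400,640),bool),K,E)],[t[0],t[1],yaw],(.01,.01,.05)))
    for P in ENG[:2]+[ENG[3]]:
        for u,v in proj(K,E,pose(P,[.615,-.215,-.033])):
            if abs(u)<900 and abs(v)<900: cv2.circle(vis,(int(u),int(v)),1,(0,255,0),-1)
    for u,v in proj(K,E,pose(tray(t[2]*1e3),[t[0],t[1],yaw])):
        if abs(u)<900 and abs(v)<900: cv2.circle(vis,(int(u),int(v)),1,(0,255,255),-1)
    out.append(vis)
a=cv2.resize(out[0][100:340,280:540],None,fx=1.5,fy=1.5);b=cv2.resize(out[1][40:280,220:400],None,fx=1.5,fy=1.5)
v=np.zeros((360,660,3),np.uint8);v[:,:390]=a;v[:,390:]=b
save('tr',v,1.2);save('trw',out[2])
E
```

```text
[ 0.4715 -0.2101  0.2411] -0.03357624982245062 [ 0.5725 -0.0192 -0.8197] [-0.7448 -0.0732 -0.709   0.4481  0.3832  0.9544] 0.007407780875566316 [ 0.3885  0.3846 -1.9575]
tray pred [ 0.5745 -0.2128  0.1261] -0.03357624982245062
scene 1 (array([ 0.5748, -0.2157, -0.0463]), np.float64(0.4951757278094848))
side 1 (array([ 0.5756, -0.2034, -0.0807]), np.float64(0.2529828952857739))
wrist 1 (array([ 0.576 , -0.2121, -0.0239]), np.float64(0.33882212288041696))
```

View pics/tr.png

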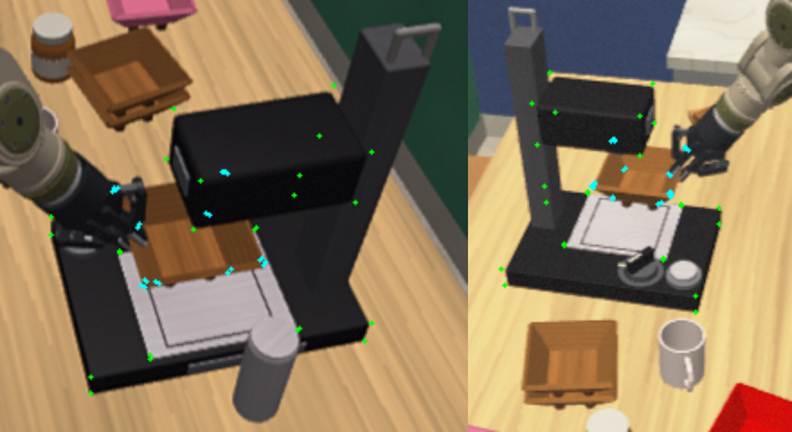

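The tray hangs level in front of the head. The projected bed corners, e.g. (150,357) in the crop, and the rim corners land on the image. Lowering, then sliding in under the lens.

servo_tool([
  {"dx": 0, "dy": 0, "dz": -12, "rx": 0, "ry": 0, "rz": 0, "fingers": 1},
  {"dx": 0, "dy": 0, "dz": -15, "rx": 0, "ry": 0, "rz": 0, "fingers": 1},
  {"dx": 0, "dy": 0, "dz": -13, "rx": 0, "ry": 0, "rz": 0, "fingers": 1},
  {"dx": 6, "dy": 0, "dz": 0, "rx": 0, "ry": 0, "rz": 0, "fingers": 1},
  {"dx": 12, "dy": -1, "dz": 0, "rx": 0, "ry": 0, "rz": 0, "fingers": 1},
  {"dx": 12, "dy": -1, "dz": 0, "rx": 0, "ry": 0, "rz": 0, "fingers": 1},
  {"dx": 10, "dy": 0, "dz": 0, "rx": 0, "ry": 0, "rz": 0, "fingers": 1},
  {"dx": 0, "dy": 0, "dz": -10, "rx": 0, "ry": 0, "rz": 0, "fingers": 1},
])

```text
clock: 10.45
tcp_pos: [0.5148, -0.2139, 0.1939]
orientation: [0.219, 0.684, 0.664, 0.209]
wrist_force: [1.7, -0.5, -1.5]
finger_gap: 0.0072
```

servo_tool([
  {"dx": 0, "dy": 0, "dz": -10, "rx": 0, "ry": 0, "rz": 0, "fingers": 1},
  {"dx": 0, "dy": 0, "dz": -8, "rx": 0, "ry": 0, "rz": 0, "fingers": 1},
  {"dx": 0, "dy": 0, "dz": -4, "rx": 0, "ry": 0, "rz": 0, "fingers": 1},
  {"dx": 0, "dy": 0, "dz": 0, "rx": 0, "ry": 0, "rz": 0, "fingers": 1},
  {"dx": 0, "dy": 0, "dz": 0, "rx": 0, "ry": 0, "rz": 0, "fingers": 1},
])

```text
clock: 10.95
tcp_pos: [0.5115, -0.2129, 0.1693]
orientation: [0.216, 0.685, 0.663, 0.208]
wrist_force: [0.2, -0.7, -1.8]
finger_gap: 0.0083
```

servo_tool([
  {"dx": 0, "dy": 0, "dz": -2, "rx": 0, "ry": 0, "rz": 0, "fingers": 1},
  {"dx": 0, "dy": 0, "dz": -1, "rx": 0, "ry": 0, "rz": 0, "fingers": 1},
  {"dx": 0, "dy": 0, "dz": 0, "rx": 0, "ry": 0, "rz": 0, "fingers": 1},
  {"dx": 0, "dy": 0, "dz": 0, "rx": 0, "ry": 0, "rz": 0, "fingers": 1},
])

```text
clock: 11.35
tcp_pos: [0.5117, -0.2127, 0.1666]
orientation: [0.217, 0.685, 0.663, 0.208]
wrist_force: [0.3, -0.7, -1.5]
finger_gap: 0.0073
```

servo_tool([
  {"dx": 0, "dy": 0, "dz": -1, "rx": 0, "ry": 0, "rz": 0, "fingers": 1},
  {"dx": 0, "dy": 0, "dz": 0, "rx": 0, "ry": 0, "rz": 0, "fingers": 1},
  {"dx": 0, "dy": 0, "dz": 0, "rx": 0, "ry": 0, "rz": 0, "fingers": 1},
])

```text
clock: 11.65
tcp_pos: [0.5117, -0.2128, 0.1655]
orientation: [0.217, 0.685, 0.663, 0.208]
wrist_force: [1.1, 0.9, -2.5]
finger_gap: 0.0078
```

servo_tool([
  {"dx": 0, "dy": 0, "dz": -1, "rx": 0, "ry": 0, "rz": 0, "fingers": 1},
  {"dx": 0, "dy": 0, "dz": 0, "rx": 0, "ry": 0, "rz": 0, "fingers": 1},
  {"dx": 0, "dy": 0, "dz": 0, "rx": 0, "ry": 0, "rz": 0, "fingers": 1},
])

```text
clock: 11.95
tcp_pos: [0.5121, -0.2129, 0.165]
orientation: [0.217, 0.685, 0.663, 0.209]
wrist_force: [-0.8, -0.3, 1.5]
finger_gap: 0.0076
```

servo_tool([
  {"dx": 0, "dy": 0, "dz": -1, "rx": 0, "ry": 0, "rz": 0, "fingers": 1},
  {"dx": 0, "dy": 0, "dz": 0, "rx": 0, "ry": 0, "rz": 0, "fingers": 1},
  {"dx": 0, "dy": 0, "dz": 0, "rx": 0, "ry": 0, "rz": 0, "fingers": 1},
])

```text
clock: 12.25
tcp_pos: [0.5125, -0.2131, 0.1649]
orientation: [0.218, 0.685, 0.663, 0.209]
wrist_force: [-3.4, 1.2, 7.5]
finger_gap: 0.0077
```

The feet are on the bed (7.5 N). Opening and backing off along the tool axis.

servo_tool([
  {"dx": 0, "dy": 0, "dz": 1, "rx": 0, "ry": 0, "rz": 0, "fingers": 0},
  {"dx": 0, "dy": 0, "dz": 0, "rx": 0, "ry": 0, "rz": 0, "fingers": 0},
  {"dx": 0, "dy": 0, "dz": 0, "rx": 0, "ry": 0, "rz": 0, "fingers": 0},
  {"dx": 0, "dy": 0, "dz": 0, "rx": 0, "ry": 0, "rz": 0, "fingers": 0},
  {"dx": -6, "dy": 0, "dz": 8, "rx": 0, "ry": 0, "rz": 0, "fingers": 0},
  {"dx": -11, "dy": 0, "dz": 16, "rx": 0, "ry": 0, "rz": 0, "fingers": 0},
  {"dx": -16, "dy": 0, "dz": 24, "rx": 0, "ry": 0, "rz": 0, "fingers": 0},
  {"dx": -16, "dy": 0, "dz": 24, "rx": 0, "ry": 0, "rz": 0, "fingers": 0},
])

```text
clock: 13.05
tcp_pos: [0.4616, -0.2123, 0.2371]
orientation: [0.216, 0.685, 0.664, 0.208]
wrist_force: [0.5, 0.8, 0.0]
finger_gap: 0.0429
```

servo_tool([
  {"dx": -16, "dy": 0, "dz": 24, "rx": 0, "ry": 0, "rz": 0, "fingers": 0},
  {"dx": -10, "dy": 0, "dz": 15, "rx": 0, "ry": 0, "rz": 0, "fingers": 0},
  {"dx": 0, "dy": 0, "dz": 0, "rx": 0, "ry": 0, "rz": 0, "fingers": 0},
])

```text
clock: 13.35
tcp_pos: [0.4366, -0.2136, 0.2785]
orientation: [0.219, 0.685, 0.663, 0.208]
wrist_force: [0.4, -0.7, 0.2]
finger_gap: 0.0426
```

```bash
cat > chk.py <<'E'
from fit import *
from plan import *
np.set_printoptions(precision=4,suppress=True)
def check():
    for n in('scene','side','wrist'):
        img,K,E=cam(n);tag=[]
        head=mask([ENG[2],ENG[3],ENG[4]],[.615,-.215,-.033],K,E)>0
        for d in cut_out('tray_top',n):
            if not d['region'].any() or img[d['region']].mean(0)[2]>75: continue
            ig=cv2.dilate(head.astype(np.uint8),np.ones((5,5)))>0
            if n=='wrist': ig[225:]=True
            print(n,d['confidence'],fit([tray(50)],[(d['region']&~ig,ig,K,E)],[.615,-.215,-.033],(.01,.01,.05)));break
E
python3 - <<'E'
from chk import *
check()
p,r,s=cur();print(p,s['joint_pos'])
img,K,E=cam('wrist');save('w5',img)
a=wallR(-.033,0);  # tool down, jaw along engraver x
print('knob ctr',pose(np.array([[-.06,.125,.044]]),[.615,-.215,-.033]),'btn',pose(np.array([[-.143,.125,.056]]),[.615,-.215,-.033]))
E
```

```text
scene 0.91 (array([ 0.6156, -0.2163, -0.0354]), np.float64(0.021504318769308365))
side 0.71 (array([ 0.6165, -0.2102, -0.0457]), np.float64(0.054255415571467416))
wrist 0.81 (array([ 0.6166, -0.216 , -0.0325]), np.float64(0.026873303167420814))
[ 0.4365 -0.2123  0.2741] [-0.814  -0.1594 -0.6877  0.5831  0.4146  0.8875]
knob ctr [[ 0.5592 -0.0881  0.044 ]] btn [[ 0.4762 -0.0853  0.056 ]]
```

View pics/w5.png

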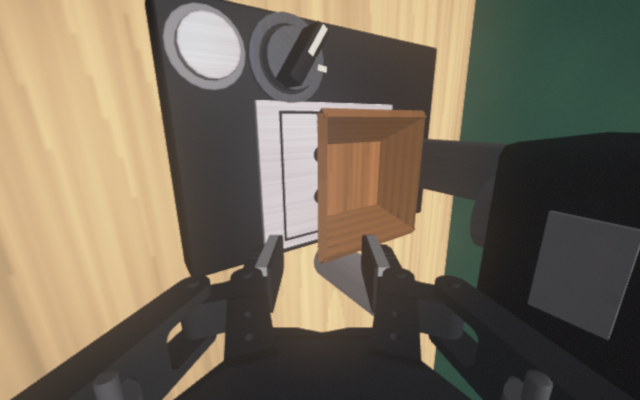

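```bash
python3 - <<'E'
from chk import *
img,K,E=cam('wrist')
for n,u,v,z in(('bed c1 -100,85',257,101,.05),('bed c2 -100,-85',264,245,.05),('ring ctr',288,56,.05),('btn',207,45,.056)):
    print(n,ray(K,E,u,v,z), pose(np.array([[-.1,.085 if 'c1' in n else -.085,.05]]),[.615,-.215,-.033]) if 'bed' in n else '')
p=[.615,-.215,-.033]
# white marks
ctr=pose(np.array([[-.06,.125,.044]]),p)[0]
pc=proj(K,E,[[*ctr[:2],.05]])[0];x0,y0=(pc-60).astype(int);x0=max(x0,0);y0=max(y0,0)
sub=img[y0:y0+120,x0:x0+120].astype(int);w=((sub.min(2)>120)).astype(np.uint8)
n,l,st,ce=cv2.connectedComponentsWithStats(w)
for i in range(1,n):
    if st[i,4]>5:
        u,v=ce[i]+[x0,y0]; 
        for z in(.05,.090):
            g=ray(K,E,u,v,z)-ctr; print(i,st[i],u.round(1),v.round(1),z,'r %.1f'%(np.hypot(*g[:2])*1e3),'ang %.3f'%np.arctan2(g[1],g[0]))
        if st[i,4]>40:
            ys,xs=np.nonzero(l==i);q=np.array([ray(K,E,a+x0,b+y0,.09)[:2] for a,b in zip(xs,ys)]);q-=q.mean(0);U,S,Vt=np.linalg.svd(q);print('axis ang',np.arctan2(Vt[0,1],Vt[0,0]),S)
v=img[max(0,y0):y0+120,x0:x0+120];save('kn',v,5)
E
```

```text
bed c1 -100,85 [ 0.516  -0.1286  0.05  ] [[ 0.5179 -0.1267  0.05  ]]
bed c2 -100,-85 [ 0.5089 -0.2855  0.05  ] [[ 0.5122 -0.2967  0.05  ]]
ring ctr [ 0.5542 -0.0848  0.05  ] 
btn [ 0.4728 -0.0836  0.056 ] 
1 [   0    0  120   28 1776] 309.8 9.0 0.05 r 55.2 ang 1.122
1 [   0    0  120   28 1776] 309.8 9.0 0.09 r 35.1 ang 1.636
axis ang 0.07193598383174932 [1.2868 0.1969]
2 [  0  24  13  60 542] 236.7 54.1 0.05 r 59.0 ang 3.129
2 [  0  24  13  60 542] 236.7 54.1 0.09 r 73.7 ang -3.047
axis ang -1.6925692017540748 [0.238 0.063]
3 [ 76  24  19  32 228] 317.2 39.8 0.05 r 39.0 ang 0.603
3 [ 76  24  19  32 228] 317.2 39.8 0.09 r 12.3 ang 1.175
axis ang -2.1895371879201564 [0.1346 0.0297]
4 [85 64 10  9 70] 321.4 68.0 0.05 r 37.2 ang -0.151
4 [85 64 10  9 70] 321.4 68.0 0.09 r 15.1 ang -0.957
axis ang -0.11919487952888026 [0.0274 0.0151]
5 [  23  100   97   20 1066] 291.8 107.3 0.05 r 47.2 ang -1.652
5 [  23  100   97   20 1066] 291.8 107.3 0.09 r 54.6 ang -2.070
axis ang 0.03602064686745516 [0.9823 0.1233]
6 [ 49 113  37   7 250] 298.8 116.0 0.05 r 56.5 ang -1.492
6 [ 49 113  37   7 250] 298.8 116.0 0.09 r 59.1 ang -1.899
axis ang -0.035470181681307805 [0.1801 0.0286]
```

View pics/kn.png

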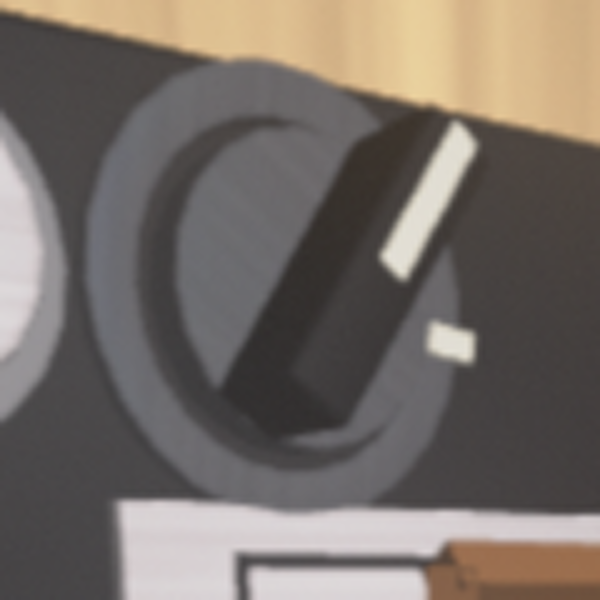

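The marks are clear: the pointer line on the bar at about 0.95 rad world, the index at about -0.13 rad. That means roughly 1.08 rad clockwise, within the stated range. Next the tool goes upright near the knob, with a half turn so joint 6 stays in range.

```bash
python3 - <<'E'
from chk import *
p,r,s=cur();M=wallR(-.033,0)
print(delta(np.array([.50,-.06,.27]),M))
E
```

```text
(array([ 63.3674, 152.3517,  -4.308 ]), [array([ 0.0201,  0.6086, -0.0006]), array([-0.9411,  0.031 ,  2.9965])])
```

servo_tool([
  {"dx": 0, "dy": 19, "dz": 0, "rx": 0.0025, "ry": 0.076, "rz": 0, "fingers": 0},
  {"dx": 5, "dy": 19, "dz": 0, "rx": 0.0025, "ry": 0.076, "rz": 0, "fingers": 0},
  {"dx": 8, "dy": 19, "dz": 0, "rx": 0.0025, "ry": 0.076, "rz": 0, "fingers": 0},
  {"dx": 10, "dy": 19, "dz": 0, "rx": 0.0025, "ry": 0.076, "rz": 0, "fingers": 0},
  {"dx": 10, "dy": 19, "dz": 0, "rx": 0.0025, "ry": 0.076, "rz": 0, "fingers": 0},
  {"dx": 10, "dy": 19, "dz": 0, "rx": 0.0025, "ry": 0.076, "rz": 0, "fingers": 0},
  {"dx": 10, "dy": 19, "dz": 0, "rx": 0.0025, "ry": 0.076, "rz": 0, "fingers": 0},
  {"dx": 10, "dy": 19, "dz": -4, "rx": 0.0025, "ry": 0.076, "rz": 0, "fingers": 0},
])

```text
clock: 14.55
tcp_pos: [0.5006, -0.0597, 0.2714]
orientation: [0.001, 0.718, 0.696, -0.001]
wrist_force: [-0.2, -1.1, -0.2]
finger_gap: 0.0428
```

servo_tool([
  {"dx": 0, "dy": 0, "dz": 0, "rx": 0, "ry": 0, "rz": 0.142, "fingers": 0},
  {"dx": 0, "dy": 0, "dz": 0, "rx": 0, "ry": 0, "rz": 0.142, "fingers": 0},
  {"dx": 0, "dy": 0, "dz": 0, "rx": 0, "ry": 0, "rz": 0.142, "fingers": 0},
  {"dx": 0, "dy": 0, "dz": 0, "rx": 0, "ry": 0, "rz": 0.142, "fingers": 0},
  {"dx": 0, "dy": 0, "dz": 0, "rx": 0, "ry": 0, "rz": 0.142, "fingers": 0},
  {"dx": 0, "dy": 0, "dz": 0, "rx": 0, "ry": 0, "rz": 0.142, "fingers": 0},
  {"dx": 0, "dy": 0, "dz": 0, "rx": 0, "ry": 0, "rz": 0.142, "fingers": 0},
  {"dx": 0, "dy": 0, "dz": 0, "rx": 0, "ry": 0, "rz": 0.142, "fingers": 0},
])

```text
clock: 15.35
tcp_pos: [0.4999, -0.0605, 0.2706]
orientation: [0.0, 0.228, 0.974, 0.001]
wrist_force: [-0.4, -0.4, 0.6]
finger_gap: 0.0423
```

servo_tool([
  {"dx": 0, "dy": 0, "dz": 0, "rx": 0, "ry": 0, "rz": 0.142, "fingers": 0},
  {"dx": 0, "dy": 0, "dz": 0, "rx": 0, "ry": 0, "rz": 0.142, "fingers": 0},
  {"dx": 0, "dy": 0, "dz": 0, "rx": 0, "ry": 0, "rz": 0.142, "fingers": 0},
  {"dx": 0, "dy": 0, "dz": 0, "rx": 0, "ry": 0, "rz": 0.142, "fingers": 0},
  {"dx": 0, "dy": 0, "dz": 0, "rx": 0, "ry": 0, "rz": 0.142, "fingers": 0},
  {"dx": 0, "dy": 0, "dz": 0, "rx": 0, "ry": 0, "rz": 0.142, "fingers": 0},
  {"dx": 0, "dy": 0, "dz": 0, "rx": 0, "ry": 0, "rz": 0.142, "fingers": 0},
  {"dx": 0, "dy": 0, "dz": 0, "rx": 0, "ry": 0, "rz": 0.142, "fingers": 0},
])

```text
clock: 16.15
tcp_pos: [0.4998, -0.0605, 0.2706]
orientation: [-0.0, -0.331, 0.943, 0.002]
wrist_force: [-0.2, -0.3, 0.0]
finger_gap: 0.0419
```

servo_tool([
  {"dx": 0, "dy": 0, "dz": 0, "rx": 0, "ry": 0, "rz": 0.142, "fingers": 0},
  {"dx": 0, "dy": 0, "dz": 0, "rx": 0, "ry": 0, "rz": 0.142, "fingers": 0},
  {"dx": 0, "dy": 0, "dz": 0, "rx": 0, "ry": 0, "rz": 0, "fingers": 0},
  {"dx": 0, "dy": 0, "dz": 0, "rx": 0, "ry": 0, "rz": 0, "fingers": 0},
])

```text
clock: 16.55
tcp_pos: [0.4998, -0.0606, 0.2709]
orientation: [-0.0, -0.457, 0.889, 0.001]
wrist_force: [-0.5, 0.1, 0.1]
finger_gap: 0.0427
```

```bash
cat > marks.py <<'E'
from chk import *
def whites(x0=240,y0=0,x1=480,y1=330,show=None):
    img,K,E=cam('wrist')
    if show: save(show,img)
    for t in('focus_knob','index_ring','start_button_top'):
        for d in cut_out(t,'wrist')[:2]:
            a=d['extent'];print(t,d['confidence'],np.round(a),ray(K,E,(a[0]+a[2])/2,(a[1]+a[3])/2,.056 if 'start' in t else .05))
    print('proj knob',proj(K,E,[[.5592,-.0881,.05],[.5592,-.0881,.09],[.4762,-.0853,.056]]))
    w=((img.min(2)>110)).astype(np.uint8);n,l,st,ce=cv2.connectedComponentsWithStats(w)
    for i in range(1,n):
        g=ray(K,E,*ce[i],.09)
        if 15<st[i,4]<1500 and np.hypot(g[0]-.559,g[1]+.088)<.06:
            ys,xs=np.nonzero(l==i)
            for z in(.05,.09):
                q=np.array([ray(K,E,a,b,z)[:2] for a,b in zip(xs,ys)]);m=q.mean(0);S,V=np.linalg.svd(q-m,full_matrices=False)[1:];print(st[i],ce[i],z,m,'axis %.3f'%(np.arctan(V[0,1]/V[0,0])),S/np.sqrt(len(q)))
E
python3 - <<'E'
from marks import *
p,r,s=cur();M=r.as_matrix();print(p,M[:,2],'jaw yaw',np.arctan2(M[1,1],M[0,1]),s['joint_pos'],s['clock'])
whites(show='w6')
E
```

```text
[ 0.4998 -0.0606  0.2709] [-0.0016  0.0025 -1.    ] jaw yaw 2.521057583905701 [-0.2811  0.1895 -0.1983  1.1852  0.0019 -1.2314] 16.55
focus_knob 0.9 [234. 169. 292. 235.] [ 0.5613 -0.0835  0.05  ]
index_ring 0.92 [222. 150. 309. 235.] [ 0.5527 -0.0903  0.05  ]
start_button_top 0.74 [304. 127. 356. 181.] [ 0.4727 -0.0842  0.056 ]
proj knob [[261.8344 197.7301]
 [253.1353 209.3254]
 [326.4169 155.4527]]
[253 207   9  30 204] [256.8873 221.2304] 0.05 [ 0.5806 -0.0703] axis 0.952 [0.01   0.0022]
[253 207   9  30 204] [256.8873 221.2304] 0.09 [ 0.5639 -0.0768] axis 0.952 [0.0086 0.0019]
[227 208  13   9  72] [233.125  212.0833] 0.05 [ 0.5949 -0.0937] axis -0.193 [0.0039 0.0019]
[227 208  13   9  72] [233.125  212.0833] 0.09 [ 0.5762 -0.0969] axis -0.193 [0.0033 0.0016]
[238 256   9   8  33] [242.8788 259.0303] 0.05 [ 0.6229 -0.0439] axis 0.098 [0.0029 0.0015]
[238 256   9   8  33] [242.8788 259.0303] 0.09 [ 0.6004 -0.054 ] axis 0.098 [0.0025 0.0013]
```

View pics/w6.png

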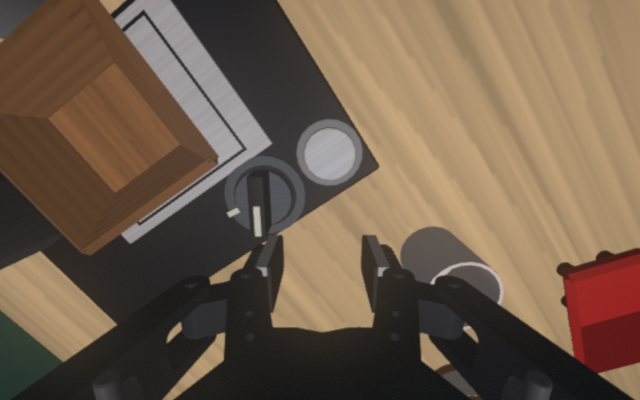

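The bar is parallel to the fingers, with the pointer at (257,221), the index at (233,212) and the button at (330,154). Bar line and index agree on a knob centre of about (0.556, -0.0885). Moving over it and down.

servo_tool([
  {"dx": 14, "dy": -7, "dz": 0, "rx": 0, "ry": 0, "rz": 0, "fingers": 0},
  {"dx": 14, "dy": -7, "dz": 0, "rx": 0, "ry": 0, "rz": 0, "fingers": 0},
  {"dx": 14, "dy": -7, "dz": 0, "rx": 0, "ry": 0, "rz": 0, "fingers": 0},
  {"dx": 14.5, "dy": -7, "dz": 0, "rx": 0, "ry": 0, "rz": 0, "fingers": 0},
  {"dx": 0, "dy": 0, "dz": -25, "rx": 0, "ry": 0, "rz": 0, "fingers": 0},
  {"dx": 0, "dy": 0, "dz": -25, "rx": 0, "ry": 0, "rz": 0, "fingers": 0},
  {"dx": 0, "dy": 0, "dz": -20, "rx": 0, "ry": 0, "rz": 0, "fingers": 0},
  {"dx": 0, "dy": 0, "dz": 0, "rx": 0, "ry": 0, "rz": 0, "fingers": 0},
])

```text
clock: 17.55
tcp_pos: [0.5544, -0.0882, 0.1984]
orientation: [-0.002, -0.458, 0.889, 0.003]
wrist_force: [0.0, -0.1, -0.6]
finger_gap: 0.0425
```

```bash
python3 - <<'E'
from marks import *
p,r,s=cur();print(p,s['wrist_force'],s['joint_pos'])
whites()
E
```

```text
[ 0.5544 -0.0882  0.1984] [ 0.0362 -0.1089 -0.5766] [-0.3016  0.3445 -0.1742  1.0595  0.0019 -1.2539]
focus_knob 0.67 [282. 173. 358. 267.] [ 0.5612 -0.08    0.05  ]
index_ring 0.92 [264. 151. 374. 258.] [ 0.5541 -0.0916  0.05  ]
start_button_top 0.93 [378. 116. 452. 191.] [ 0.4708 -0.0835  0.056 ]
proj knob [[316.1626 211.0963]
 [315.3847 229.6564]
 [407.4436 155.679 ]]
[270 223  18  13 138] [278.6812 229.413 ] 0.05 [ 0.594  -0.0932] axis -0.171 [0.0042 0.002 ]
[270 223  18  13 138] [278.6812 229.413 ] 0.09 [ 0.5794 -0.1028] axis -0.171 [0.0034 0.0016]
[257 267  10   9  55] [263.0364 270.3273] 0.05 [ 0.6285 -0.071 ] axis 1.435 [0.0027 0.0016]
[257 267  10   9  55] [263.0364 270.3273] 0.09 [ 0.6076 -0.0846] axis 1.435 [0.0022 0.0013]
[378 267  10  10  58] [380.8966 270.4483] 0.05 [ 0.5452 -0.011 ] axis 0.555 [0.0028 0.0017]
[378 267  10  10  58] [380.8966 270.4483] 0.09 [ 0.5395 -0.0356] axis 0.555 [0.0023 0.0014]
```

servo_tool([
  {"dx": 1, "dy": 0, "dz": -20, "rx": 0, "ry": 0, "rz": 0, "fingers": 0},
  {"dx": 0, "dy": 0, "dz": -20, "rx": 0, "ry": 0, "rz": 0, "fingers": 0},
  {"dx": 0, "dy": 0, "dz": -12, "rx": 0, "ry": 0, "rz": 0, "fingers": 0},
  {"dx": 0, "dy": 0, "dz": -8, "rx": 0, "ry": 0, "rz": 0, "fingers": 0},
  {"dx": 0, "dy": 0, "dz": 0, "rx": 0, "ry": 0, "rz": 0, "fingers": 0},
])

```text
clock: 18.25
tcp_pos: [0.5569, -0.0887, 0.141]
orientation: [-0.0, -0.459, 0.889, 0.002]
wrist_force: [0.1, -0.0, -0.1]
finger_gap: 0.0425
```

servo_tool([
  {"dx": 0, "dy": 0, "dz": 0, "rx": 0, "ry": 0, "rz": 0, "fingers": 0.5},
  {"dx": 0, "dy": 0, "dz": 0, "rx": 0, "ry": 0, "rz": 0, "fingers": 1},
  {"dx": 0, "dy": 0, "dz": 0, "rx": 0, "ry": 0, "rz": 0, "fingers": 1},
  {"dx": 0, "dy": 0, "dz": 0, "rx": 0, "ry": 0, "rz": 0, "fingers": 1},
  {"dx": 0, "dy": 0, "dz": 0, "rx": 0, "ry": 0, "rz": 0, "fingers": 1},
  {"dx": 0, "dy": 0, "dz": 0, "rx": 0, "ry": 0, "rz": 0, "fingers": 1},
], newtons=25)

```text
clock: 18.85
tcp_pos: [0.5561, -0.0878, 0.1424]
orientation: [-0.0, -0.459, 0.888, 0.002]
wrist_force: [-5.4, 3.7, 5.5]
finger_gap: 0.0157
```

servo_tool([
  {"dx": -1, "dy": 0.7, "dz": 0.5, "rx": 0, "ry": 0, "rz": -0.05, "fingers": 1},
  {"dx": 0, "dy": 0, "dz": 0, "rx": 0, "ry": 0, "rz": -0.1, "fingers": 1},
  {"dx": 0, "dy": 0, "dz": 0, "rx": 0, "ry": 0, "rz": -0.1, "fingers": 1},
  {"dx": 0, "dy": 0, "dz": 0, "rx": 0, "ry": 0, "rz": -0.1, "fingers": 1},
  {"dx": 0, "dy": 0, "dz": 0, "rx": 0, "ry": 0, "rz": -0.1, "fingers": 1},
  {"dx": 0, "dy": 0, "dz": 0, "rx": 0, "ry": 0, "rz": -0.05, "fingers": 1},
  {"dx": 0, "dy": 0, "dz": 0, "rx": 0, "ry": 0, "rz": 0, "fingers": 1},
])

```text
clock: 19.55
tcp_pos: [0.556, -0.0878, 0.1425]
orientation: [0.0, -0.225, 0.974, 0.001]
wrist_force: [-1.3, 1.0, 1.6]
finger_gap: 0.0154
```

servo_tool([
  {"dx": 0, "dy": 0, "dz": 0, "rx": 0, "ry": 0, "rz": -0.1, "fingers": 1},
  {"dx": 0, "dy": 0, "dz": 0, "rx": 0, "ry": 0, "rz": -0.1, "fingers": 1},
  {"dx": 0, "dy": 0, "dz": 0, "rx": 0, "ry": 0, "rz": -0.1, "fingers": 1},
  {"dx": 0, "dy": 0, "dz": 0, "rx": 0, "ry": 0, "rz": -0.1, "fingers": 1},
  {"dx": 0, "dy": 0, "dz": 0, "rx": 0, "ry": 0, "rz": -0.1, "fingers": 1},
  {"dx": 0, "dy": 0, "dz": 0, "rx": 0, "ry": 0, "rz": -0.05, "fingers": 1},
  {"dx": 0, "dy": 0, "dz": 0, "rx": 0, "ry": 0, "rz": 0, "fingers": 1},
])

```text
clock: 20.25
tcp_pos: [0.556, -0.088, 0.1424]
orientation: [0.001, 0.048, 0.999, 0.001]
wrist_force: [-2.7, 0.7, 1.8]
finger_gap: 0.0154
```

```bash
python3 - <<'E'
from marks import *
p,r,s=cur();M=r.as_matrix();print(p,'bar yaw',np.arctan2(M[1,1],M[0,1])-np.pi/2,s['wrist_force'],s['joint_pos'])
img,K,E=cam('wrist');u,v=proj(K,E,[[.556,-.0885,.05]])[0];print(u,v)
whites()
x,y=int(max(0,u-75)),int(max(0,v-75));save('kn2',img[y:y+150,x:x+150],4)
E
```

```text
[ 0.556  -0.088   0.1424] bar yaw -0.09570158515335403 [-2.7022  0.6517  1.7943] [-0.3005  0.3888 -0.2581  0.9231  0.002  -0.2048]
321.4394873644081 234.67077791419945
focus_knob 0.8 [270. 187. 373. 319.] [ 0.5686 -0.0897  0.05  ]
index_ring 0.83 [255. 158. 394. 269.] [ 0.5422 -0.0855  0.05  ]
start_button_top 0.97 [260.  31. 363. 145.] [ 0.4711 -0.0854  0.056 ]
start_button_top 0.27 [542.   0. 640.  87.] [0.4636 0.0557 0.056 ]
proj knob [[322.54   239.2182]
 [322.7986 273.0673]
 [312.9153  98.4616]]
[293 265   8   8  32] [297.6875 267.875 ] 0.05 [ 0.5777 -0.106 ] axis 0.366 [0.0019 0.0008]
[293 265   8   8  32] [297.6875 267.875 ] 0.09 [ 0.5552 -0.1   ] axis 0.366 [0.0014 0.0006]
[316 265  13  53 673] [322.1248 290.6716] 0.05 [ 0.5963 -0.0919] axis -0.085 [0.0115 0.0024]
[316 265  13  53 673] [322.1248 290.6716] 0.09 [ 0.5692 -0.0894] axis -0.085 [0.0087 0.0018]
[344 265   8   8  29] [346.4483 267.7241] 0.05 [ 0.5806 -0.0746] axis -0.530 [0.0019 0.0008]
[344 265   8   8  29] [346.4483 267.7241] 0.09 [ 0.5574 -0.0764] axis -0.530 [0.0014 0.0006]
```

View pics/kn2.png

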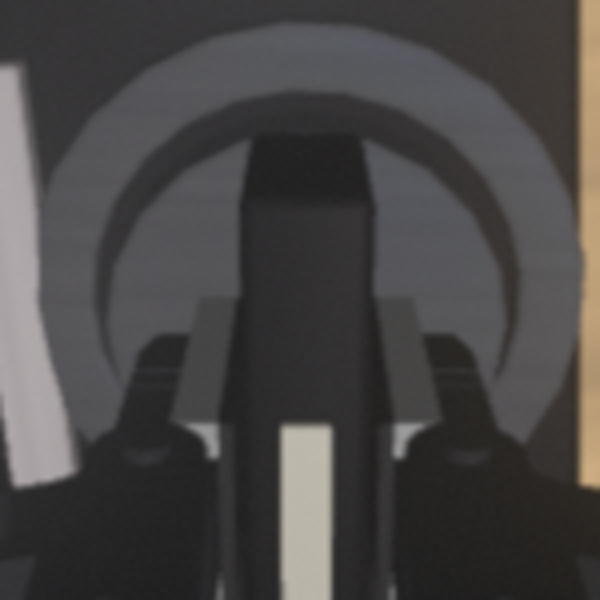

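The bar is gripped squarely and now points to about -0.09 rad. The index is hidden under the finger, and earlier images put it at about -0.14. Turning the last bit, then opening slightly, lifting and measuring again.

servo_tool([
  {"dx": 0, "dy": 0, "dz": 0, "rx": 0, "ry": 0, "rz": -0.045, "fingers": 1},
  {"dx": 0, "dy": 0, "dz": 0, "rx": 0, "ry": 0, "rz": 0, "fingers": 1},
  {"dx": 0, "dy": 0, "dz": 0, "rx": 0, "ry": 0, "rz": 0, "fingers": 1},
  {"dx": 0, "dy": 0, "dz": 0, "rx": 0, "ry": 0, "rz": 0, "fingers": 0.3},
  {"dx": 0, "dy": 0, "dz": 0, "rx": 0, "ry": 0, "rz": 0, "fingers": 0.3},
  {"dx": 0, "dy": 0, "dz": 0, "rx": 0, "ry": 0, "rz": 0, "fingers": 0.3},
  {"dx": 0, "dy": 0, "dz": 8, "rx": 0, "ry": 0, "rz": 0, "fingers": 0.3},
  {"dx": 0, "dy": 0, "dz": 20, "rx": 0, "ry": 0, "rz": 0, "fingers": 0.3},
])

```text
clock: 21.3
tcp_pos: [0.5551, -0.0877, 0.1688]
orientation: [-0.001, 0.071, 0.997, 0.001]
wrist_force: [-0.7, 0.5, 0.3]
finger_gap: 0.0295
```

servo_tool([
  {"dx": -10, "dy": 0, "dz": 30, "rx": 0, "ry": 0, "rz": 0, "fingers": 0.3},
  {"dx": -20, "dy": 0, "dz": 35, "rx": 0, "ry": 0, "rz": 0, "fingers": 0.3},
  {"dx": -25, "dy": 0, "dz": 35, "rx": 0, "ry": 0, "rz": 0, "fingers": 0.3},
  {"dx": -25, "dy": 0, "dz": 0, "rx": 0, "ry": 0, "rz": 0, "fingers": 0.3},
  {"dx": 0, "dy": 0, "dz": 0, "rx": 0, "ry": 0, "rz": 0, "fingers": 0.3},
  {"dx": 0, "dy": 0, "dz": 0, "rx": 0, "ry": 0, "rz": 0, "fingers": 0.3},
])

```text
clock: 21.9
tcp_pos: [0.4763, -0.0881, 0.2707]
orientation: [0.002, 0.071, 0.997, 0.001]
wrist_force: [0.5, 0.1, 0.5]
finger_gap: 0.03
```

```bash
python3 - <<'E'
from marks import *
p,r,s=cur();print(p,s['clock'],s['joint_pos'])
whites(show='w8')
for n in('scene','side'):
    img,K,E=cam(n);c=proj(K,E,[.556,-.0885,.06])[0];x,y=(c-30).astype(int);save('k_'+n,img[y:y+60,x:x+60],6)
check()
E
```

```text
[ 0.4763 -0.0881  0.2707] 21.9 [-0.3501  0.15   -0.2471  1.1711  0.0024 -0.208 ]
focus_knob 0.84 [306. 229. 352. 297.] [ 0.568  -0.0932  0.05  ]
index_ring 0.77 [296. 217. 369. 285.] [ 0.553 -0.087  0.05 ]
index_ring 0.28 [299. 160. 348. 211.] [ 0.4762 -0.0864  0.05  ]
start_button_top 0.56 [302. 160. 349. 210.] [ 0.4744 -0.0838  0.056 ]
proj knob [[332.308  255.893 ]
 [333.7599 274.7037]
 [324.659  186.9475]]
[293 261  15  68 473] [299.7188 298.5539] 0.05 [ 0.6102 -0.1343] axis -0.050 [0.0239 0.0028]
[293 261  15  68 473] [299.7188 298.5539] 0.09 [ 0.5822 -0.1266] axis -0.050 [0.0206 0.0024]
[276 266   7   8  30] [279.8667 268.8   ] 0.05 [ 0.5669 -0.1505] axis 0.244 [0.0031 0.0014]
[276 266   7   8  30] [279.8667 268.8   ] 0.09 [ 0.5449 -0.1406] axis 0.244 [0.0027 0.0012]
[362 266   7   8  30] [364.2333 268.8333] 0.05 [ 0.581  -0.0536] axis -0.511 [0.0031 0.0014]
[362 266   7   8  30] [364.2333 268.8333] 0.09 [ 0.557  -0.0571] axis -0.511 [0.0027 0.0012]
[330 271   7  26 162] [333.179  283.7593] 0.05 [ 0.5955 -0.0919] axis -0.165 [0.0097 0.0021]
[330 271   7  26 162] [333.179  283.7593] 0.09 [ 0.5695 -0.0901] axis -0.165 [0.0084 0.0019]
scene 0.62 (array([ 0.6159, -0.2152, -0.0471]), np.float64(0.025279352122302392))
side 0.82 (array([ 0.6169, -0.2123, -0.0256]), np.float64(0.05389032699574519))
wrist 0.83 (array([ 0.615, -0.215, -0.033]), np.float64(nan))fit.py:21: RuntimeWarning: invalid value encountered in scalar divide
  def cost(p): return sum((np.abs(mask(parts,p,K,E)-r)*(~ig)).sum()/r.sum() for r,ig,K,E in views)
```

From here the bar's end hides the index. I'm shifting sideways to see both marks separately.

servo_tool([
  {"dx": 10, "dy": 30, "dz": 0, "rx": 0, "ry": 0, "rz": 0, "fingers": 0.3},
  {"dx": 10, "dy": 40, "dz": 0, "rx": 0, "ry": 0, "rz": 0, "fingers": 0.3},
  {"dx": 10, "dy": 40, "dz": 0, "rx": 0, "ry": 0, "rz": 0, "fingers": 0.3},
  {"dx": 10, "dy": 30, "dz": 0, "rx": 0, "ry": 0, "rz": 0, "fingers": 0.3},
  {"dx": 0, "dy": 0, "dz": 0, "rx": 0, "ry": 0, "rz": 0, "fingers": 0.3},
  {"dx": 0, "dy": 0, "dz": 0, "rx": 0, "ry": 0, "rz": 0, "fingers": 0.3},
])

```text
clock: 23.1
tcp_pos: [0.5161, 0.0525, 0.2697]
orientation: [0.0, 0.07, 0.998, 0.001]
wrist_force: [0.7, 0.1, -0.7]
finger_gap: 0.03
```

```bash
python3 - <<'E'
from marks import *
p,r,s=cur();print(p,s['clock'])
whites()
img,K,E=cam('wrist');u,v=proj(K,E,[[.57,-.09,.07]])[0];print(u,v)
x,y=int(max(0,u-50)),int(max(0,v-50));a=cv2.resize(img[y:y+100,x:x+100],(500,500),interpolation=cv2.INTER_CUBIC);o=[a]
print(x,y)
b=[]
for n in('scene','side'):
    img,K,E=cam(n);c=proj(K,E,[.556,-.0885,.06])[0];q,w=(c-25).astype(int);b.append(cv2.resize(img[w:w+50,q:q+50],(250,250),interpolation=cv2.INTER_CUBIC))
save('final_k',np.hstack([a,np.vstack(b)]))
E
```

```text
[0.5161 0.0525 0.2697] 23.1
focus_knob 0.82 [169. 213. 232. 283.] [ 0.5676 -0.0935  0.05  ]
index_ring 0.6 [164. 198. 243. 274.] [ 0.5532 -0.0862  0.05  ]
start_button_top 0.87 [152. 141. 207. 193.] [ 0.4737 -0.0877  0.056 ]
proj knob [[203.1326 240.889 ]
 [186.6273 257.9787]
 [182.5874 168.7891]]
[183 254   9  27 163] [187.0061 267.0368] 0.05 [ 0.5886 -0.1149] axis -0.146 [0.0099 0.002 ]
[183 254   9  27 163] [187.0061 267.0368] 0.09 [ 0.569  -0.0904] axis -0.146 [0.0086 0.0017]
[204 269   5   6  19] [205.9474 272.0526] 0.05 [ 0.5979 -0.0949] axis -0.733 [0.002  0.0012]
[204 269   5   6  19] [205.9474 272.0526] 0.09 [ 0.577  -0.0732] axis -0.733 [0.0018 0.001 ]
198.11673214543194 258.48220610789576
148 208
```

View pics/final_k.png

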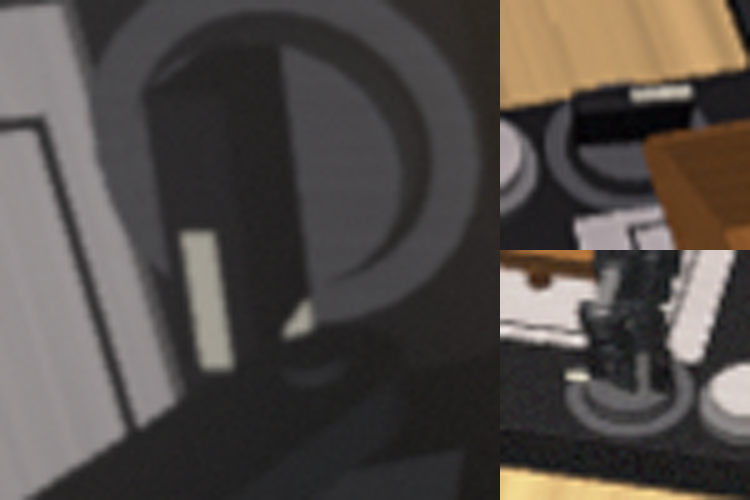

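The pointer measures -0.146 rad. The index works out at -0.12 to -0.14 rad from the earlier clear views, and lies right at the bar's end in this one, so the knob is set. Next the button, at about (0.473, -0.085), with the fingers shut.

servo_tool([
  {"dx": -8, "dy": -27, "dz": 0, "rx": 0, "ry": 0, "rz": 0, "fingers": 1},
  {"dx": -9, "dy": -28, "dz": 0, "rx": 0, "ry": 0, "rz": 0, "fingers": 1},
  {"dx": -9, "dy": -28, "dz": 0, "rx": 0, "ry": 0, "rz": 0, "fingers": 1},
  {"dx": -9, "dy": -28, "dz": 0, "rx": 0, "ry": 0, "rz": 0, "fingers": 1},
  {"dx": -8, "dy": -26.5, "dz": -20, "rx": 0, "ry": 0, "rz": 0, "fingers": 1},
  {"dx": 0, "dy": 0, "dz": -40, "rx": 0, "ry": 0, "rz": 0, "fingers": 1},
  {"dx": 0, "dy": 0, "dz": -40, "rx": 0, "ry": 0, "rz": 0, "fingers": 1},
  {"dx": 0, "dy": 0, "dz": -15, "rx": 0, "ry": 0, "rz": 0, "fingers": 1},
])

```text
clock: 24.25
tcp_pos: [0.4708, -0.0858, 0.1517]
orientation: [-0.002, 0.072, 0.997, 0.002]
wrist_force: [-0.3, -0.0, -0.1]
finger_gap: -0.0002
```

servo_tool([
  {"dx": 0, "dy": 0, "dz": 0, "rx": 0, "ry": 0, "rz": 0, "fingers": 1},
  {"dx": 0, "dy": 0, "dz": 0, "rx": 0, "ry": 0, "rz": 0, "fingers": 1},
  {"dx": 0, "dy": 0, "dz": 0, "rx": 0, "ry": 0, "rz": 0, "fingers": 1},
])

```text
clock: 24.55
tcp_pos: [0.4742, -0.086, 0.1564]
orientation: [0.002, 0.071, 0.997, 0.001]
wrist_force: [-0.6, -0.2, 0.2]
finger_gap: -0.0002
```

servo_tool([
  {"dx": 0, "dy": 0, "dz": -6, "rx": 0, "ry": 0, "rz": 0, "fingers": 1},
  {"dx": 0, "dy": 0, "dz": -6, "rx": 0, "ry": 0, "rz": 0, "fingers": 1},
  {"dx": 0, "dy": 0, "dz": -4, "rx": 0, "ry": 0, "rz": 0, "fingers": 1},
  {"dx": 0, "dy": 0, "dz": -4, "rx": 0, "ry": 0, "rz": 0, "fingers": 1},
  {"dx": 0, "dy": 0, "dz": 0, "rx": 0, "ry": 0, "rz": 0, "fingers": 1},
  {"dx": 0, "dy": 0, "dz": 0, "rx": 0, "ry": 0, "rz": 0, "fingers": 1},
])

```text
clock: 25.15
tcp_pos: [0.4732, -0.0855, 0.1351]
orientation: [0.001, 0.071, 0.997, 0.001]
wrist_force: [-0.3, -0.2, 4.0]
finger_gap: -0.0001
```

servo_tool([
  {"dx": 0, "dy": 0, "dz": -3, "rx": 0, "ry": 0, "rz": 0, "fingers": 1},
  {"dx": 0, "dy": 0, "dz": 0, "rx": 0, "ry": 0, "rz": 0, "fingers": 1},
  {"dx": 0, "dy": 0, "dz": 0, "rx": 0, "ry": 0, "rz": 0, "fingers": 1},
])

```text
clock: 25.45
tcp_pos: [0.4733, -0.0855, 0.1326]
orientation: [0.001, 0.071, 0.997, 0.001]
wrist_force: [-2.3, 0.6, 9.0]
finger_gap: -0.0002
```

servo_tool([
  {"dx": 0, "dy": 0, "dz": -3, "rx": 0, "ry": 0, "rz": 0, "fingers": 1},
  {"dx": 0, "dy": 0, "dz": 0, "rx": 0, "ry": 0, "rz": 0, "fingers": 1},
  {"dx": 0, "dy": 0, "dz": 0, "rx": 0, "ry": 0, "rz": 0, "fingers": 1},
])

```text
clock: 25.75
tcp_pos: [0.4733, -0.0855, 0.1321]
orientation: [0.002, 0.071, 0.997, 0.001]
wrist_force: [-10.1, 3.7, 31.9]
finger_gap: -0.0002
```

The button bottomed: 32 N with no further travel. Releasing upward.

servo_tool([
  {"dx": 0, "dy": 0, "dz": 3, "rx": 0, "ry": 0, "rz": 0, "fingers": 1},
  {"dx": 0, "dy": 0, "dz": 15, "rx": 0, "ry": 0, "rz": 0, "fingers": 1},
  {"dx": -5, "dy": 0, "dz": 35, "rx": 0, "ry": 0, "rz": 0, "fingers": 1},
  {"dx": -10, "dy": 20, "dz": 40, "rx": 0, "ry": 0, "rz": 0, "fingers": 1},
  {"dx": -10, "dy": 40, "dz": 30, "rx": 0, "ry": 0, "rz": 0, "fingers": 1},
  {"dx": 0, "dy": 40, "dz": 0, "rx": 0, "ry": 0, "rz": 0, "fingers": 1},
  {"dx": 0, "dy": 20, "dz": 0, "rx": 0, "ry": 0, "rz": 0, "fingers": 1},
  {"dx": 0, "dy": 0, "dz": 0, "rx": 0, "ry": 0, "rz": 0, "fingers": 1},
])

```text
clock: 26.55
tcp_pos: [0.4479, 0.0356, 0.2513]
orientation: [0.001, 0.069, 0.998, 0.001]
wrist_force: [0.1, -1.1, 0.1]
finger_gap: 0.0002
```

servo_tool([
  {"dx": 0, "dy": 0, "dz": 0, "rx": 0, "ry": 0, "rz": 0, "fingers": 1},
  {"dx": 0, "dy": 0, "dz": 0, "rx": 0, "ry": 0, "rz": 0, "fingers": 1},
  {"dx": 0, "dy": 0, "dz": 0, "rx": 0, "ry": 0, "rz": 0, "fingers": 1},
])

```text
clock: 26.85
tcp_pos: [0.4484, 0.0328, 0.251]
orientation: [0.0, 0.072, 0.997, 0.001]
wrist_force: [-0.1, -0.5, -0.4]
finger_gap: -0.0004
```

```bash
python3 - <<'E'
from marks import *
p,r,s=cur();print(p,s['clock'],s['wrist_force'])
whites(); check()
for n in('scene','side'):
    img,K,E=cam(n)
    for t,z in(('spray_can',.08),('mug',.0475),('jar',.05)):
        for d in cut_out(t,n)[:1]: a=d['extent'];print(n,t,ray(K,E,(a[0]+a[2])/2,(a[1]+a[3])/2,z))
E
```

```text
[0.4484 0.0328 0.251 ] 26.85 [-0.1341 -0.4561 -0.399 ]
focus_knob 0.84 [200. 272. 240. 335.] [ 0.5606 -0.0989  0.05  ]
index_ring 0.61 [189. 258. 254. 299.] [ 0.5304 -0.09    0.05  ]
index_ring 0.22 [203. 273. 238. 331.] [ 0.5589 -0.0983  0.05  ]
start_button_top 0.93 [181. 208. 234. 260.] [ 0.4747 -0.0886  0.056 ]
proj knob [[229.3293 301.1092]
 [216.4678 326.5936]
 [211.1165 234.9901]]
scene 0.89 (array([ 0.6159, -0.2166, -0.0389]), np.float64(0.02308329068011349))
side 0.77 (array([ 0.6169, -0.2121, -0.0267]), np.float64(0.06822255584368318))
wrist 0.79 (array([ 0.615, -0.215, -0.033]), np.float64(nan))
scene spray_can [ 0.6394 -0.3627  0.08  ]
scene mug [0.437  0.1045 0.0475]
scene jar [0.5439 0.2972 0.05  ]
side spray_can [ 0.6255 -0.3771  0.08  ]
side mug [0.4345 0.12   0.0475]
side jar [0.5231 0.3185 0.05  ]fit.py:21: RuntimeWarning: invalid value encountered in scalar divide
  def cost(p): return sum((np.abs(mask(parts,p,K,E)-r)*(~ig)).sum()/r.sum() for r,ig,K,E in views)
```

```bash
python3 - <<'E'
from marks import *
img,K,E=cam('side');w=(img.min(2)>115).astype(np.uint8);n,l,st,ce=cv2.connectedComponentsWithStats(w)
for i in range(1,n):
    g=ray(K,E,*ce[i],.07)
    if np.hypot(g[0]-.575,g[1]+.09)<.05 and st[i,4]<200: print(st[i],ray(K,E,*ce[i],.051),ray(K,E,*ce[i],.09))
c,s=np.cos(-.14),np.sin(-.14)
print(proj(K,E,[[.556+.0385*c,-.0885+.0385*s,.051],[.556+.015*c,-.0885+.015*s,.09]]))
job.hand_in()
E
```

```text
[303 186   5   2   8] [ 0.5941 -0.0943  0.051 ] [ 0.5832 -0.0527  0.09  ]
[[304.9781 186.7004]
 [310.9485 179.5884]]
the job is handed in; nothing more can be done
```

The top tray is on the engraver bed and released, the knob is turned to the index line, and the start button has been pressed and let go. I handed the job in at about 27 s of the 72 s allowed; no verdict came back.

- **Tray:** I took it by its front wall at 60 N, lifted it straight off the pile and carried it round the front of the head. After release, image fits put it within about 4 mm and 0.02 rad of the bed centre as I measured it. The lower two trays looked undisturbed while it was lifted and carried across. I did not measure their positions afterwards.
- **Knob:** I turned it about 1.1 rad clockwise. The pointer then measured -0.146 rad. The index measured between -0.12 and -0.15 rad, and a last side-camera check, made with the arm clear, agreed.
- **Button:** I pressed it with shut fingers until it stopped moving, at 32 N. The arm then backed off and reads about zero force. I did not measure the button's spring-back.

**Checks that failed or disagreed:**
- The last wrist-camera tray fits gave no number, because the tray fell in the part of the picture I had masked out.
- The network's ring centre varied by several millimetres between views, and by more where the ring was partly hidden.
- The final mug, jar and can positions moved by up to 40 mm, most for the can from the side camera and the jar, and the two cameras disagreed. I put this down to the arm, the head and the tray hiding parts of them. The wrist force never showed a touch during any pass near them, so I believe they did not move, but I did not confirm it.

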